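# Dock a sealed battery in the test cradle

## Robot

A 6-joint arm with a two-finger parallel gripper is mounted at the origin on a cart in front of the work surface, level with it; the furniture and walls round the work are solid. World frame = base frame: x ahead of the robot, y to its left, z up, the work surface at z = 0. Lengths are in m, angles in rad, forces in N, time in s.
With the tool pointing down it reaches from about 0.35 to 0.775 m from the base axis. Payload 7.3 kg.
Tool frame: the origin (TCP) lies midway between the tips of the shut fingers; the grasp point (between the pads) lies 19 mm behind it (robot.tcp_to_grasp is the distance from the TCP to the grasp point, in m); x points along the fingers, z is the direction in which the jaws open and shut, and the axes are right-handed (so a half turn about x gives the same grasp; the last joint's range is limited). The gripper opens to 92 mm and grips with 3 to 60 N. Pads are 19 mm wide; open, the fingers measure 130 mm over their backs; the gripper's body (75 mm by 190 mm) begins 47 mm behind the grasp point.
Start: joints at [-1.421, 0.342, 1.524, -0, 1.275, -0.146], TCP at [0.153, -0.502, 0.227] pointing down, gripper open.
Joint ranges: [-2.53, 2.53], [-0.77, 2.02], [0.04, 2.7], [-1, 4.14], [0.28, 2.66], [-3.11, 3.11]. Speed limits (rad/s): [2.57, 2.57, 3.14, 3.14, 3.14, 3.14].

## Interface

Orientations are given as [roll, pitch, yaw] about the fixed x, y, z axes, in that order (R = Rz(yaw) Ry(pitch) Rx(roll)).
In Python, from cell import robot gives the robot as it stands.
- The arm moves only by the tool move_arm, never from a script. Its argument "deltas" is a list of rows, each an object with "dp": the shift along the tool's x, y, z in m, a list of three; "turn": the turn, a rotation vector about the tool's x, y, z in degrees, a list of three. A call has 1 to 10 rows; each row is the pose to reach, as a shift and turn from the pose commanded when the call began, along the tool's axes at that moment; what a row does not reach only later rows make up. A row lasts 1/10 s, in which the tool goes at most 50 mm and 8.59 degrees, less where a joint would pass 70% of its speed; a pose out of reach is approached as far as the arm can. A call with a gripper value outside its range is refused whole. "hand" is the finger opening in m, from 0 to 0.0918, set as the call begins (left out, the last holds). The fingers move at their own pace and stop on an object; "squeeze" is the grip in N (left out, the last holds). Time passes only in rows, so rows that repeat a pose let the fingers close. It gives the time, the measured TCP pose, the force and the opening at its end, in the units of the state.
- robot.observe(): the state, without advancing time (a new reading comes with each control period).
- robot.read_camera(name): name is "scene" or "side" or "wrist"; returns (picture, depth): 480x640x3 uint8, red, green, blue; 480x640 float32, m along the optical axis (not along the pixel's ray), 0 where there is no reading.
- robot.camera_info(name): a dict with "fx", "fy", "cx", "cy" (pixels), "k1" (the pictures are not rectified: a ray, as slopes to the right and down, at radius r is drawn at 1 + k1 r^2 times it, then the intrinsics apply), "R" (3x3) and "t" (3): a world point X has camera coordinates R X + t. Camera axes: x right, y down, z forward; pixel columns grow to the right and rows downward; lengths in m; the calibration is good to about 2 mm. A picture is of the moment at which its call begins: read the wrist's pose just before it. camera_info takes no time and is no camera call; for the wrist camera it gives the pose at the moment of the call.
- robot.hand_in(): hands the job in, once; it reports no verdict.
The state is a dict: "time": time; "qpos": joint angles; "qvel": joint speeds; "joint_efforts": joint torques, N m; "tool_pos": TCP position; "tool_rot": TCP orientation; "contact_force": force on the tool from outside, world axes, zero at the start; "torque": the same for the moment, N m; "opening": finger opening in m.
Only numpy, scipy, OpenCV 4.12 (cv2) and the standard library are available. Lean on these libraries where they do the work, as an engineer would, in place of code of your own. Each camera call takes 0.05 s, during which the arm holds its last target.

## Task

Line up the upright battery with the open mouth of the test cradle and push it low, near its foot, so that it slides across the bench without being tipped, gripped or picked up, fully home against the back stop until the spring catch snaps in behind it. Then press the raised contact arm down until its two contact buttons sit on the battery's terminals, and take the hand away. Leave the bottles, the tape roll and the screw dish where they stand.

Things in the scene. Friction and masses are not known exactly. Their poses are not given: they have to be found in the camera images.
- battery: sealed grey block battery standing upright, 47 (its x) x 70 (its y) x 101 mm high, 107 mm over its two brass studs; about 0.75 kg; origin: centre of its underside, z up. Friction on the bench 0.5 to 0.7: a push along its x higher than about 33 mm tips it. Its top stands higher than many fingers are long: lean the hand back so that only the fingertips meet it
- cradle: aluminium battery cradle fixed to the bench; origin on the bench under the middle of a seated battery. No floor: the battery slides on the bench along the cradle's +x, in at the mouth (-x end), either 70 mm face ahead. Side walls 32 mm high, inner faces at y = +38 and -38, x = -22 to +28 mm; back stop at x = +25 mm. Battery home: its centre at x = -2 to +1.5 mm
- catch (a joint): spring catch on the left (y > 0) of the mouth, a smooth steel leaf 5 to 16 mm above the bench turning about an upright pin: 0 at rest, wedge nose reaching in to y = 29 mm, spring about 1.5 N at the nose; the passing battery pushes it out (about 0.2 rad) and it springs back to 0 behind the home battery
- catch_nose (a point): inner top corner of the catch's nose, at rest at cradle x = -27, y = 29, z = 16 mm; the nose's holding face looks to +x at x = -25.5 mm. Fingers wider than about 50 mm across the cradle would hold the catch open
- contact_arm (a joint): angle of the contact arm above level: at 0 it is level and its two brass buttons lie on the terminals of a seated battery; it starts raised, 0.6 to 1.0 rad. It turns about a level hinge along the cradle's y, stays where it is left (friction about 2 N at its pad) and goes to -0.15 when no battery is under it
- contact_pad (a point): middle of the upper face of the black rubber finger pad (22 x 34 mm, 6 mm thick) at the free end of the contact arm, 63 mm from the hinge; at angle 0 it is at cradle x = -23, y = 0, z = 119 mm. Lowering the arm moves it down and towards the mouth on an arc about the hinge
- contact_hinge (a point): hinge axis of the contact arm, cradle x = +40, y = 0, z = 116 mm
- flux_bottle: yellow squeeze bottle, 38 mm round, 99 mm high, origin at the middle of its underside; stays where it is
- glue_bottle: white squeeze bottle, 40 mm round, 128 mm high, origin at the middle of its underside; stays where it is
- tape_brown: roll of brown tape lying flat, 72 mm round, 22 mm high; stays where it is
- screw_dish: round dish of screws, 66 mm round, 18 mm high; stays where it is
- mouth (a point): middle of the cradle's mouth, on the bench, at cradle x = -70, y = 0 mm. Smooth fixed lead-ins splay from the throat (y = -36.5 and +36.5 at x = -20) to y = -47 and +47 at x = -68 mm, up to 32 mm high; the left one starts 17 mm above the bench, over the catch. They guide in a battery up to about 8 mm off the middle and nearly square to it

How it is judged:
By the outcome, as a careful person would: the job done as asked, in the order asked, and still so for the second after the job is handed in, with the robot touching nothing.
It also fails if it takes over 58 s, if anything falls off the work surface, if the arm or the gripper's body presses on something with over 40 N, if the wrist force passes 120 N, or if a joint passes its speed limit or range.

## Working session

There is one attempt and no reset: what is moved stays moved. The work goes in short steps, Python scripts to look and compute and a tool call to move; the robot and the scene stay as the last step left them, time stands still between calls to the robot, and variables do not carry over. Pictures are saved under pics/ and viewed, and the job is handed in when it is done.

Besides the shell and the picture viewer there is one more tool, called after "Call:" as a command line: name --argument value ..., lists and objects as JSON in quotes. move_arm: Moves the arm, as the interface text tells. Its arguments: {"type":"object","properties":{"deltas":{"type":"array"},"hand":{"type":"number"},"squeeze":{"type":"number"}},"required":["deltas"]}

```bash
ls; mkdir -p pics; python3 - <<'E'
from cell import robot
import cv2,pickle
s=robot.observe();print(s)
D={}
for n in("scene","side","wrist"):
    i=robot.camera_info(n);p,d=robot.read_camera(n);D[n]=(i,p,d)
    cv2.imwrite(f"pics/{n}0.png",p[:,:,::-1]);print(n,i)
pickle.dump(D,open("d0.pkl","wb"))
E
```

```text
pics
{'time': 0.0, 'qpos': array([-1.42102221e+00,  3.42709716e-01,  1.52499875e+00, -1.28953964e-05,
        1.27537409e+00, -1.46008343e-01]), 'qvel': array([1.45707756e-03, 1.73812733e-03, 1.29052980e-03, 1.51699253e-03,
       6.61241845e-05, 7.32272050e-04]), 'joint_efforts': array([-8.84700385e-04, -4.31245172e+01, -2.44217545e+01,  7.17379153e-02,
        5.61948004e-02, -1.23763780e-04]), 'tool_pos': array([ 0.15298563, -0.50180581,  0.22605808]), 'tool_rot': array([3.00386064, 1.56930638, 1.72885054]), 'contact_force': array([-0.80167405, -0.1652462 , -0.70524339]), 'torque': array([-0.02121094,  0.02070112,  0.05477864]), 'opening': 0.09168221992185996}
scene {'fx': 435.7756138301636, 'fy': 435.7756138301636, 'cx': 314.1919701143116, 'cy': 243.7501833589132, 'k1': -0.09416195306685668, 'R': array([[-0.75432963, -0.656495  ,  0.00106153],
       [-0.44302829,  0.50785629, -0.73878814],
       [ 0.48447162, -0.55776007, -0.6739369 ]]), 't': array([0.45503847, 0.26727965, 0.69677534])}
side {'fx': 468.8331488599882, 'fy': 468.8331488599882, 'cx': 317.2317930746717, 'cy': 232.87736617643077, 'k1': -0.0999328099323074, 'R': array([[-8.47486355e-01, -5.30816750e-01,  6.74905529e-04],
       [-2.89946214e-01,  4.61853807e-01, -8.38225658e-01],
       [ 4.44632512e-01, -7.10580494e-01, -5.45323106e-01]]), 't': array([0.49079748, 0.19474726, 0.71972123])}
wrist {'fx': 394.4150960693508, 'fy': 394.4150960693508, 'cx': 323.11971163151946, 'cy': 238.37945242776303, 'k1': -0.08549545064187908, 'R': array([[ 2.91102712e-01, -9.56691806e-01, -1.09724497e-05],
       [-9.12939797e-01, -2.77793255e-01,  2.98951223e-01],
       [-2.86007234e-01, -8.70154947e-02, -9.54268393e-01]]), 't': array([-0.52517305, -0.03773779,  0.39162378])}
```

View pics/scene0.png

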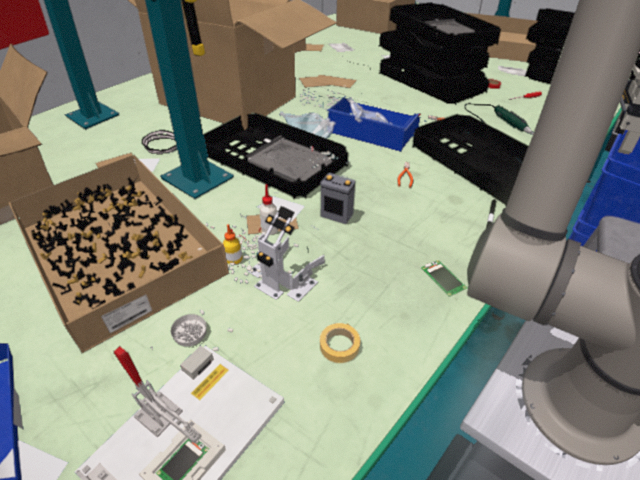

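View pics/side0.png

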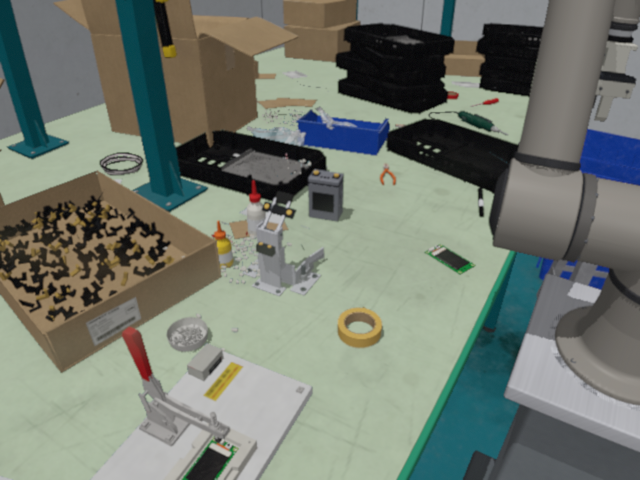

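View pics/wrist0.png

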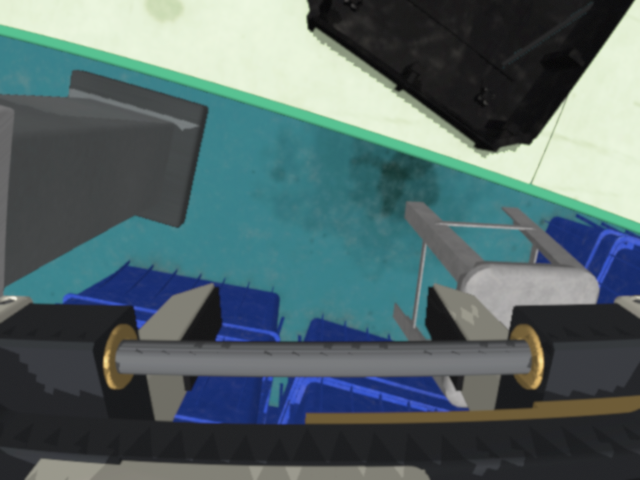

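```bash
cat > h.py <<'E'
import numpy as np,cv2
def K(i): return np.array([[i['fx'],0,i['cx']],[0,i['fy'],i['cy']],[0,0,1.]])
def slopes(i,uv):
    # invert s*(1+k1 r^2)
    uv=np.asarray(uv,float).reshape(-1,1,2)
    return cv2.undistortPoints(uv,K(i),np.array([i['k1'],0,0,0,0.])).reshape(-1,2)
def cloud(i,d):
    v,u=np.mgrid[0:480,0:640]
    s=slopes(i,np.stack([u.ravel(),v.ravel()],1).astype(float))
    P=np.c_[s,np.ones(len(s))]*d.ravel()[:,None]
    return ((P-i['t'])@i['R']).reshape(480,640,3)
def plane(i,uv,z):
    s=slopes(i,uv);r=np.c_[s,np.ones(len(s))]@i['R'];c=-i['R'].T@i['t']
    return c+r*((z-c[2])/r[:,2])[:,None]
def proj(i,X):
    X=np.asarray(X,float).reshape(-1,3)
    return cv2.projectPoints(X,cv2.Rodrigues(i['R'])[0],i['t'],K(i),np.array([i['k1'],0,0,0,0.]))[0].reshape(-1,2)
E
python3 - <<'E'
import pickle,cv2,numpy as np
from h import *
D=pickle.load(open('d0.pkl','rb'))
for n,(x0,y0) in dict(scene=(220,160),side=(210,155)).items():
    i,p,d=D[n]
    c=cv2.resize(p[y0:y0+150,x0:x0+160,::-1],None,fx=4.8,fy=4,interpolation=cv2.INTER_CUBIC) if 0 else cv2.resize(p[y0:y0+150,x0:x0+200,::-1],None,fx=4,fy=4,interpolation=cv2.INTER_CUBIC)
    cv2.imwrite(f'pics/{n}0z.png',c)
    W=cloud(i,d)
    for uv in ([(337,200),(345,215),(337,182),(272,245),(232,250),(266,215),(340,343),(190,330),(322,265)] if n=='scene' else [(326,203),(326,176),(255,220),(224,250),(360,328),(188,335)]):
        print(n,uv,W[uv[1],uv[0]].round(4))
    print(-i['R'].T@i['t'])
E
```

```text
scene (337, 200) [ 0.6155 -0.0942  0.0645]
scene (345, 215) [ 0.5946 -0.1002  0.0277]
scene (337, 182) [ 0.6277 -0.1072  0.1023]
scene (272, 245) [0.5748 0.1524 0.1187]
scene (232, 250) [0.1241 0.5516 0.6666]
scene (266, 215) [0.7043 0.0479 0.0592]
scene (340, 343) [ 0.392   0.1709 -0.0013]
scene (190, 330) [0.6123 0.3392 0.012 ]
scene (322, 265) [0.5456 0.0406 0.0006]
[0.12409357 0.55162429 0.66656262]
side (326, 203) [ 0.6159 -0.0952  0.0457]
side (326, 176) [ 0.6259 -0.1105  0.1029]
side (255, 220) [0.7027 0.0467 0.047 ]
side (224, 250) [0.6877 0.1605 0.044 ]
side (360, 328) [ 3.912e-01  1.659e-01 -3.000e-04]
side (188, 335) [0.6122 0.339  0.0113]
[0.15239894 0.68199863 0.55539153]
```

View pics/scene0z.png

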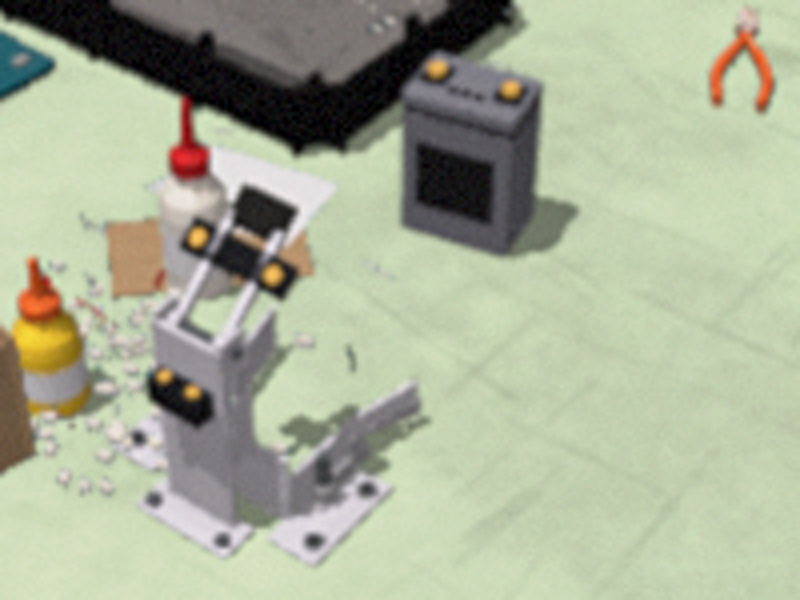

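View pics/side0z.png

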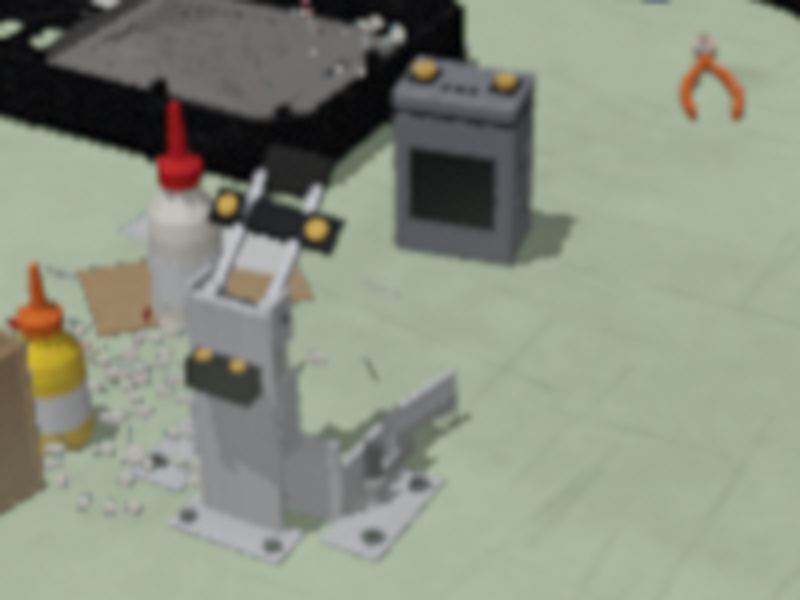

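```bash
python3 - <<'E'
import pickle,cv2,numpy as np
from h import *
D=pickle.load(open('d0.pkl','rb'))
P=[];C=[]
for n in('scene','side'):
    i,p,d=D[n];W=cloud(i,d);m=(d>0)&(W[...,0]>.45)&(W[...,0]<.8)&(W[...,1]>-.2)&(W[...,1]<.25)&(W[...,2]>.004)&(W[...,2]<.2)
    P.append(W[m]);C.append(p[m])
    # battery top
    b=m&(W[...,1]<-.03)&(W[...,0]<.68)&(W[...,2]>.02)
    q=W[b]; print(n,'batt zmax',np.percentile(q[:,2],[50,95,99]))
    t=q[(q[:,2]>.097)&(q[:,2]<.104)]
    r=cv2.minAreaRect((t[:,:2]*1000).astype(np.float32));print('top rect',r,len(t))
    f=q[(q[:,2]>.01)&(q[:,2]<.08)]
    r=cv2.minAreaRect((f[:,:2]*1000).astype(np.float32));print('low pts rect',r,len(f))
    # yellow studs
    hsv=cv2.cvtColor(p,cv2.COLOR_RGB2HSV)
    ys=((hsv[...,0]>12)&(hsv[...,0]<32)&(hsv[...,1]>120)&(hsv[...,2]>90)).astype(np.uint8)
    k,l,s,c=cv2.connectedComponentsWithStats(ys)
    for j in range(1,k):
        u,v=c[j]
        if 200<u<380 and 150<v<300 and s[j,4]>5: print('yellow',c[j].round(1),s[j,4],plane(i,[c[j]],.107).round(4))
P=np.vstack(P);C=np.vstack(C)
S=1700
im=np.zeros((600,800,3),np.uint8)
o=np.argsort(P[:,2])
for q,c in zip(P[o],C[o]):
    # right = -y... plot u=( .25-y), v=(.8-x)
    h=int(np.clip(q[2]/.13*255,0,255)); col=cv2.applyColorMap(np.uint8([[h]]),cv2.COLORMAP_JET)[0,0].tolist()
    cv2.circle(im,(int((.25-q[1])*S)+10,int((.8-q[0])*S)),1,col,-1)
cv2.imwrite('pics/top0.png',im)
E
```

```text
scene batt zmax [0.07656418 0.10324249 0.10738242]
top rect ((629.2225952148438, -113.88619995117188), (70.3618392944336, 50.025943756103516), 13.96815299987793) 348
low pts rect ((614.4839477539062, -101.3883285522461), (81.22105407714844, 41.17161178588867), 47.82524490356445) 690
yellow [328.8 177.3] 16 [[ 0.6495 -0.1041  0.107 ]]
yellow [347.  182.5] 16 [[ 0.6053 -0.1151  0.107 ]]
yellow [269.  218.9] 24 [[0.645  0.0923 0.107 ]]
yellow [287.8 228.4] 25 [[0.5956 0.0888 0.107 ]]
yellow [231.1 245.4] 204 [[0.6425 0.196  0.107 ]]
yellow [260.5 254. ] 12 [[0.583  0.1755 0.107 ]]
yellow [237.9 260.7] 27 [[0.6015 0.2151 0.107 ]]
yellow [267.4 257.7] 14 [[0.5663 0.174  0.107 ]]
yellow [228.6 261.6] 16 [[0.6126 0.2279 0.107 ]]
side batt zmax [0.07331029 0.10367024 0.10787919]
top rect ((628.6846313476562, -115.80087280273438), (70.65338134765625, 48.734214782714844), 14.284713745117188) 303
low pts rect ((614.676513671875, -103.85745239257812), (82.3721923828125, 42.99467468261719), 47.3126335144043) 815
yellow [315.9 172.8] 15 [[ 0.6485 -0.105   0.107 ]]
yellow [336.  175.2] 13 [[ 0.6053 -0.1184  0.107 ]]
yellow [266.3 205.7] 26 [[0.6522 0.0683 0.107 ]]
yellow [288.6 211.7] 29 [[0.6026 0.0645 0.107 ]]
yellow [222.9 245.2] 198 [[0.6328 0.2151 0.107 ]]
yellow [260.  243.5] 6 [[0.5827 0.1774 0.107 ]]
yellow [229.3 263.6] 21 [[0.5892 0.2488 0.107 ]]
```

View pics/top0.png

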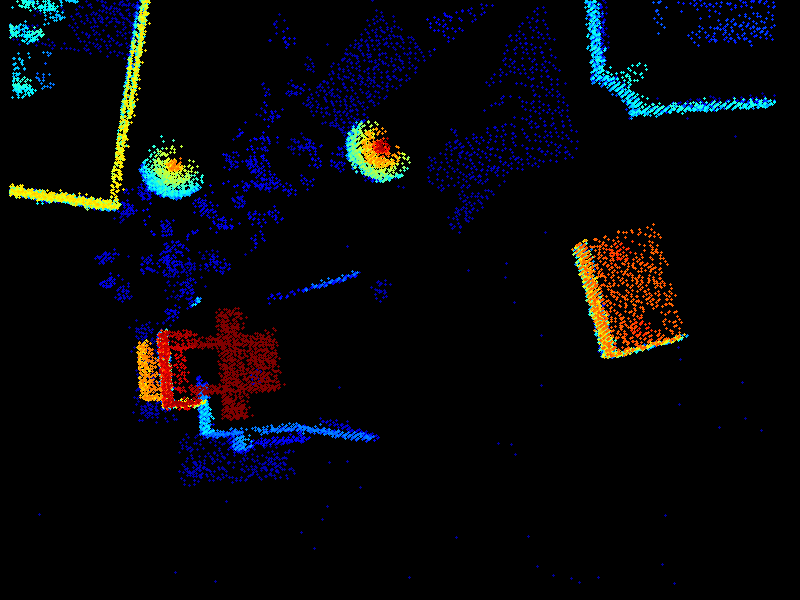

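```bash
python3 - <<'E'
import pickle,cv2,numpy as np
from h import *
from scipy.spatial.transform import Rotation as Ro
D=pickle.load(open('d0.pkl','rb'))
i=D['wrist'][0]; c=-i['R'].T@i['t']; tp=np.array([0.15298563,-0.50180581,0.22605808])
R=Ro.from_euler('xyz',[3.00386064,1.56930638,1.72885054]).as_matrix()
print('toolR',R.round(3)); print('cam in tool',R.T@(c-tp),'fwd',R.T@i['R'][2],'right',R.T@i['R'][0])
for n in('scene','side'):
    i,p,d=D[n];W=cloud(i,d)
    for nm,(a,b,e,f) in dict(glue=(.67,.76,-.01,.08),flux=(.66,.76,.11,.19)).items():
        m=(d>0)&(W[...,0]>a)&(W[...,0]<b)&(W[...,1]>e)&(W[...,1]<f)&(W[...,2]>.01)
        q=W[m]
        for lo in np.arange(.01,.13,.015):
            s=q[(q[:,2]>lo)&(q[:,2]<lo+.015)]
            if len(s)>5: print(n,nm,lo.round(3),len(s),s[:,:2].min(0).round(4),s[:,:2].max(0).round(4))
    # cradle walls near top z
    for nm,(a,b,e,f,z0,z1) in dict(colrear=(.54,.63,.13,.2,.03,.11),walls=(.5,.7,.0,.14,.02,.04)).items():
        m=(d>0)&(W[...,0]>a)&(W[...,0]<b)&(W[...,1]>e)&(W[...,1]<f)&(W[...,2]>z0)&(W[...,2]<z1)
        np.save(f'{n}_{nm}.npy',W[m]);print(nm,m.sum())
a=np.vstack([np.load(f'{n}_walls.npy') for n in('scene','side')])
im=np.zeros((600,800,3),np.uint8)
for q in a:
    h=int((q[2]-.02)/.02*255);cv2.circle(im,(int((.15-q[1])*5000),int((.68-q[0])*3600)),2,cv2.applyColorMap(np.uint8([[h]]),2)[0,0].tolist(),-1)
cv2.imwrite('pics/walls.png',im)
E
```

```text
toolR [[-0.     0.957  0.291]
 [ 0.001  0.291 -0.957]
 [-1.     0.    -0.001]]
cam in tool [-0.1589163   0.08081363  0.00036756] fwd [ 0.95420637 -0.2991464   0.00127617] right [-1.46494704e-03 -4.06811815e-04  9.99998844e-01]
scene glue 0.01 59 [0.6932 0.027 ] [0.7256 0.0789]
scene glue 0.025 37 [0.6988 0.0437] [0.7224 0.0522]
scene glue 0.04 32 [0.6943 0.0299] [0.7278 0.0515]
scene glue 0.055 105 [0.6943 0.0154] [0.7273 0.051 ]
scene glue 0.07 85 [0.6978 0.0183] [0.7284 0.0485]
scene glue 0.085 82 [0.7013 0.0206] [0.7245 0.0426]
scene glue 0.1 24 [0.7101 0.0282] [0.7173 0.0363]
scene glue 0.115 17 [0.711  0.0282] [0.7174 0.0351]
scene flux 0.01 178 [0.6611 0.1102] [0.759  0.1899]
scene flux 0.025 114 [0.6775 0.1404] [0.7598 0.1899]
scene flux 0.04 145 [0.6778 0.1375] [0.7587 0.1894]
scene flux 0.055 162 [0.6771 0.1394] [0.7599 0.19  ]
scene flux 0.07 162 [0.678  0.1421] [0.7599 0.19  ]
scene flux 0.085 48 [0.6857 0.1512] [0.7549 0.1896]
colrear 704
walls 328
side glue 0.01 89 [0.6888 0.0414] [0.7291 0.0787]
side glue 0.025 57 [0.6943 0.0276] [0.7283 0.0502]
side glue 0.04 115 [0.6931 0.0195] [0.7259 0.0511]
side glue 0.055 123 [0.6934 0.0151] [0.7278 0.0498]
side glue 0.07 105 [0.6967 0.0162] [0.7282 0.0458]
side glue 0.085 86 [0.7018 0.0213] [0.7239 0.0415]
side glue 0.1 31 [0.7079 0.0274] [0.7183 0.0335]
side glue 0.115 20 [0.7109 0.0269] [0.7183 0.0338]
side flux 0.01 187 [0.6616 0.1105] [0.758 0.19 ]
side flux 0.025 125 [0.6764 0.1393] [0.7596 0.1899]
side flux 0.04 187 [0.6773 0.1368] [0.7597 0.1899]
side flux 0.055 195 [0.6772 0.137 ] [0.759  0.1899]
side flux 0.07 246 [0.6777 0.1397] [0.7594 0.1897]
side flux 0.085 64 [0.6776 0.1483] [0.7599 0.1883]
colrear 1019
walls 349
```

View pics/walls.png

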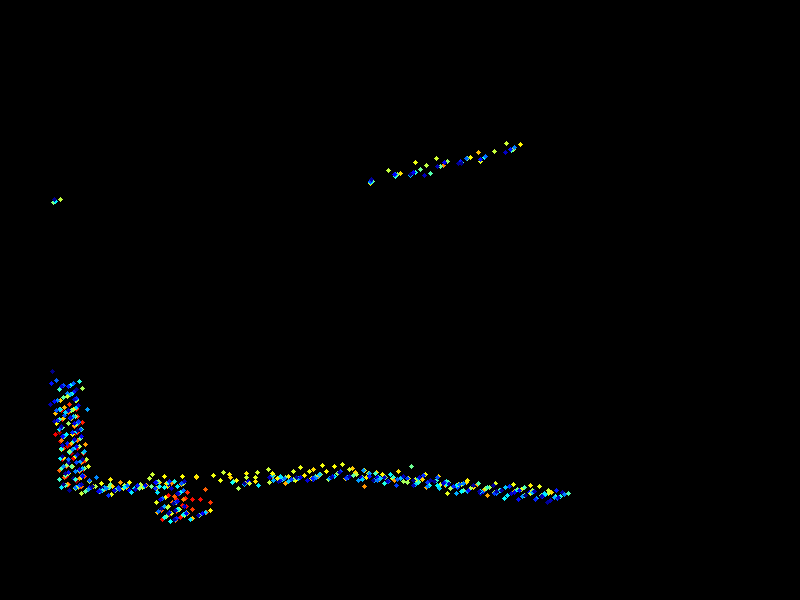

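Call:
move_arm --deltas '[{"dp": [-0.02, 0.04, -0.02], "turn": [-6, 0, 0]}, {"dp": [-0.04, 0.08, -0.045], "turn": [-14, 0, 0]}, {"dp": [-0.05, 0.12, -0.07], "turn": [-22, 0, 0]}, {"dp": [-0.06, 0.16, -0.095], "turn": [-30, 0, 0]}, {"dp": [-0.07, 0.2, -0.12], "turn": [-38, 0, 0]}, {"dp": [-0.075, 0.24, -0.145], "turn": [-46, 0, 0]}, {"dp": [-0.075, 0.28, -0.17], "turn": [-54, 0, 0]}, {"dp": [-0.075, 0.32, -0.195], "turn": [-62, 0, 0]}, {"dp": [-0.075, 0.36, -0.22], "turn": [-70, 0, 0]}, {"dp": [-0.075, 0.4, -0.24], "turn": [-78, 0, 0]}]' --hand 0.03

```text
time: 1.15
tool_pos: [0.4665, -0.154, 0.3017]
tool_rot: [-2.759, 1.571, -2.667]
contact_force: [0.3, -0.3, -0.4]
opening: 0.0301
```

Call:
move_arm --deltas '[{"dp": [0, 0.03, 0.035], "turn": [-2, 0, 0]}, {"dp": [0, 0.06, 0.07], "turn": [-4, 0, 0]}, {"dp": [0, 0.09, 0.105], "turn": [-4, 0, 0]}, {"dp": [0, 0.12, 0.135], "turn": [-4, 0, 0]}, {"dp": [0, 0.141, 0.157], "turn": [-4, 0, 0]}, {"dp": [0, 0.141, 0.157], "turn": [-4, 0, 0]}, {"dp": [0, 0.141, 0.157], "turn": [-4, 0, 0]}]'

```text
time: 1.85
tool_pos: [0.6098, -0.0017, 0.3009]
tool_rot: [-3.096, 1.569, -2.938]
contact_force: [0.1, -0.8, 0.1]
opening: 0.03
```

```bash
cat > look.py <<'E'
import sys,pickle,cv2
from cell import robot
tag=sys.argv[1]; D={}
s=robot.observe(); print({k:(v.round(3) if hasattr(v,'round') else v) for k,v in s.items() if k in('time','qpos','tool_pos','tool_rot','contact_force')})
for n in sys.argv[2:]:
    i=robot.camera_info(n);p,d=robot.read_camera(n);D[n]=(i,p,d);cv2.imwrite(f"pics/{n}{tag}.png",p[:,:,::-1])
D['s']=s
pickle.dump(D,open(f"d{tag}.pkl","wb"))
E
python3 look.py 1 wrist
```

```text
{'time': 1.85, 'qpos': array([-1.280e-01,  4.660e-01,  1.131e+00, -1.000e-03,  1.547e+00,
       -2.860e-01]), 'tool_pos': array([ 0.61 , -0.002,  0.301]), 'tool_rot': array([-3.096,  1.569, -2.938]), 'contact_force': array([ 0.119, -0.808,  0.065])}
```

View pics/wrist1.png

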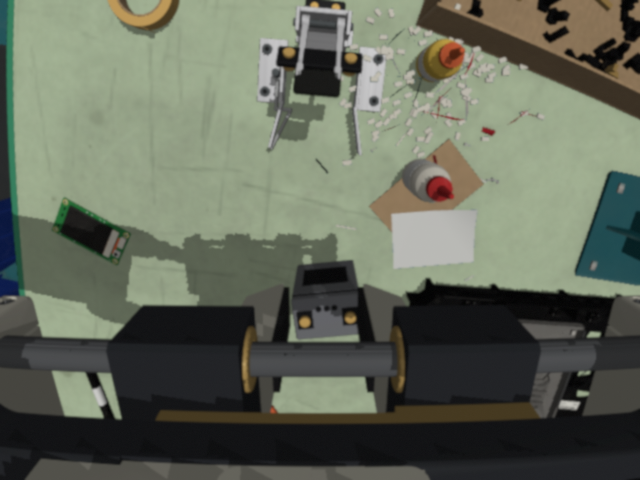

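```bash
python3 - <<'E'
import pickle,cv2,numpy as np
from h import *
D=pickle.load(open('d1.pkl','rb'));i,p,d=D['wrist']
cv2.imwrite('pics/w1z.png',cv2.resize(p[0:170,240:450,::-1],None,fx=3.5,fy=3.5,interpolation=cv2.INTER_CUBIC))
W=cloud(i,d)
S=plane(i,[(266,48),(264,95),(379,53),(374,100)],.005)[:,:2];print(S.round(4))
print('mids',S[[0,2]].mean(0),S[[1,3]].mean(0), np.degrees(np.arctan2(*(S[1]-S[0])[::-1])),np.degrees(np.arctan2(*(S[3]-S[2])[::-1])),np.degrees(np.arctan2(*(S[2]-S[0])[::-1])),np.degrees(np.arctan2(*(S[3]-S[1])[::-1])))
m=(d>0)&(W[...,0]>.5)&(W[...,0]<.68)&(W[...,1]>.02)&(W[...,1]<.14)&(W[...,2]>.026)&(W[...,2]<.036)
m2=m&(W[...,1]<.085)
q=W[m2]
for nm,s in(('R',q[q[:,0]>.6]),('L',q[q[:,0]<.58])):
    vx,vy,x0,y0=cv2.fitLine((s[:,:2]*1000).astype(np.float32),cv2.DIST_HUBER,0,.01,.01).ravel()
    print(nm,len(s),s.min(0),s.max(0),np.degrees(np.arctan2(vy,vx)),x0,y0, s[s[:,1]<s[:,1].min()+.003].mean(0))
# battery top
m=(d>0)&(W[...,1]<-.05)&(W[...,1]>-.2)&(W[...,0]>.58)&(W[...,0]<.68)&(W[...,2]>.097)&(W[...,2]<.104)
print(cv2.minAreaRect((W[m][:,:2]*1000).astype(np.float32)))
hsv=cv2.cvtColor(p,cv2.COLOR_RGB2HSV)
ys=((hsv[...,0]>12)&(hsv[...,0]<32)&(hsv[...,1]>120)&(hsv[...,2]>90)).astype(np.uint8)
k,l,s,c=cv2.connectedComponentsWithStats(ys)
for j in range(1,k):
    if s[j,4]>12: print('y',c[j].round(1),s[j,4],W[l==j].mean(0).round(4),plane(i,[c[j]],.107).round(4))
# black pad: arm
m=(d>0)&(W[...,0]>.54)&(W[...,0]<.63)&(W[...,1]>.06)&(W[...,1]<.17)&(W[...,2]>.105)
q=W[m];print(q.min(0),q.max(0));dark=m&(p.max(2)<60);q=W[dark];print('dark',q.min(0),q.max(0),q.mean(0),len(q))
E
```

```text
[[0.5245 0.1382]
 [0.5284 0.0896]
 [0.645  0.1521]
 [0.6487 0.1032]]
mids [0.58476048 0.14514359] [0.58856407 0.09639682] -85.43209957265483 -85.64414540688252 6.558373574179258 6.445449007770122
R 132 [0.6275521  0.04448155 0.02617772] [0.64122582 0.08478664 0.03533288] -73.089424 634.3286 64.96926 [0.63999494 0.04568755 0.03251437]
L 168 [0.5429804  0.03799256 0.02602462] [0.55236495 0.08499625 0.03510836] 81.8042 547.9493 61.64368 [0.54451148 0.03914003 0.03241721]
((629.9267578125, -115.76717376708984), (67.37730407714844, 47.52069854736328), 14.78035831451416)
y [141.9  14.1] 732 [0.3956 0.1521 0.0239] [[0.4341 0.1379 0.107 ]]
y [314.1   3.6] 30 [0.5754 0.1638 0.1106] [[0.5752 0.1646 0.107 ]]
y [606.8   3.1] 50 [0.8574 0.2373 0.0471] [[0.8196 0.2141 0.107 ]]
y [335.3   5.7] 28 [0.5923 0.1679 0.0984] [[0.5925 0.1657 0.107 ]]
y [439.3  58.7] 550 [0.6976 0.1484 0.0573] [[0.6853 0.1398 0.107 ]]
y [288.5  52.1] 100 [0.5642 0.1189 0.1474] [[0.5599 0.1242 0.107 ]]
y [350.6  57.4] 98 [0.6098 0.1219 0.1504] [[0.6116 0.1281 0.107 ]]
y [614.3  71.1] 62 [0.8853 0.1757 0.0462] [[0.8429 0.1614 0.107 ]]
y [350.1 318.3] 86 [ 0.6535 -0.1101  0.1077] [[ 0.6536 -0.1105  0.107 ]]
y [304.4 321.8] 102 [ 0.6088 -0.1195  0.1108] [[ 0.6089 -0.1216  0.107 ]]
y [245.6 363.1] 296 [0.5887 0.0245 0.387 ] [[ 0.5545 -0.1807  0.107 ]]
y [401.1 376. ] 91 [0.622  0.0281 0.3892] [[ 0.7201 -0.1707  0.107 ]]
[0.55527363 0.08956901 0.10500503] [0.61938814 0.16047701 0.16766241]
dark [0.5564231  0.09076319 0.1157312 ] [0.61828487 0.14777484 0.16766241] [0.58792055 0.10965865 0.15247698] 2216
```

View pics/w1z.png

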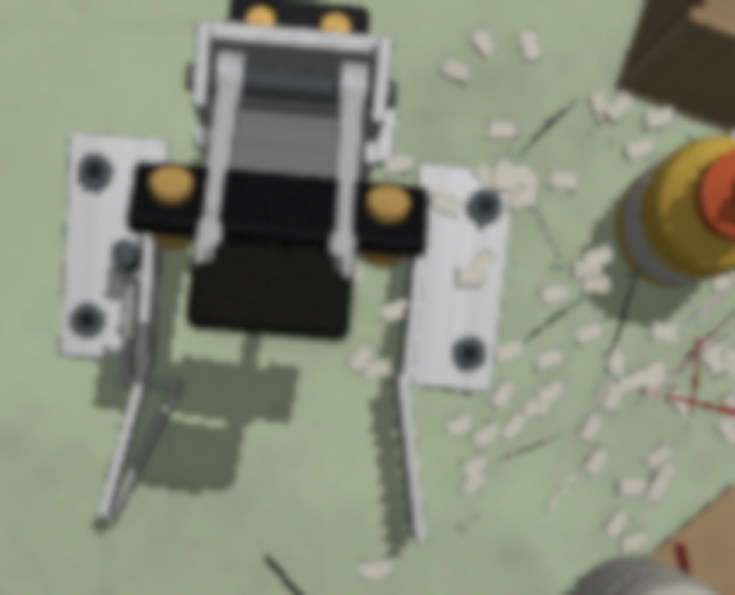

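```bash
python3 - <<'E'
import pickle,cv2,numpy as np
from h import *
for t,n in(('1','wrist'),('0','scene'),('0','side')):
    D=pickle.load(open(f'd{t}.pkl','rb'));i,p,d=D[n];W=cloud(i,d)
    m=(d>0)&(W[...,0]>.66)&(W[...,0]<.80)&(W[...,1]>-.30)&(W[...,1]<-.06)&(W[...,2]>.008)&(W[...,2]<.15)
    q=W[m]
    for y in np.arange(-.3,-.06,.03):
        s=q[(q[:,1]>y)&(q[:,1]<y+.03)]
        if len(s)>3: print(n,y.round(2),'xmin',s[:,0].min().round(4),'z',np.percentile(s[:,2],[50,99]).round(3),'xmin for z>.035', s[s[:,2]>.035][:,0].min() if (s[:,2]>.035).any() else None)
E
```

```text
wrist -0.15 xmin 0.66 z [0.102 0.103] xmin for z>.035 0.6600374079246312
wrist -0.12 xmin 0.6601 z [0.037 0.054] xmin for z>.035 0.6600558657513231
wrist -0.09 xmin 0.7028 z [0.008 0.01 ] xmin for z>.035 None
scene -0.3 xmin 0.7399 z [0.032 0.052] xmin for z>.035 0.7401112201772918
scene -0.27 xmin 0.7387 z [0.023 0.053] xmin for z>.035 0.7387191991390681
scene -0.24 xmin 0.7374 z [0.03  0.053] xmin for z>.035 0.7373671352314322
scene -0.21 xmin 0.7359 z [0.026 0.053] xmin for z>.035 0.7359334114581756
scene -0.18 xmin 0.7348 z [0.024 0.054] xmin for z>.035 0.7347569534842091
scene -0.15 xmin 0.661 z [0.034 0.101] xmin for z>.035 0.6609963949528687
scene -0.12 xmin 0.6608 z [0.034 0.1  ] xmin for z>.035 0.6608175514925813
scene -0.09 xmin 0.7051 z [0.009 0.047] xmin for z>.035 0.7715940716634054
side -0.3 xmin 0.7402 z [0.035 0.053] xmin for z>.035 0.7402084799202128
side -0.27 xmin 0.7388 z [0.04  0.053] xmin for z>.035 0.7388091657240947
side -0.24 xmin 0.7371 z [0.038 0.054] xmin for z>.035 0.737078170530649
side -0.21 xmin 0.7361 z [0.026 0.055] xmin for z>.035 0.7361330865346175
side -0.18 xmin 0.7343 z [0.029 0.056] xmin for z>.035 0.7342789962434528
side -0.15 xmin 0.6601 z [0.042 0.103] xmin for z>.035 0.660138296855067
side -0.12 xmin 0.66 z [0.039 0.102] xmin for z>.035 0.6600116300339809
```

```bash
cat > plan.py <<'E'
import numpy as np
from scipy.spatial.transform import Rotation as Ro
O=np.array([.587,.1085]);YAW=94.45
def toolR(hd,al):
    h=np.radians(hd);a=np.radians(al);f=np.array([np.cos(h),np.sin(h),0]);d=np.array([0,0,-1.])
    x=d*np.cos(a)+f*np.sin(a);y=f*np.cos(a)-d*np.sin(a);return np.c_[x,y,np.cross(x,y)]
def cur():
    from cell import robot
    s=robot.observe();return s['tool_pos'],Ro.from_euler('xyz',s['tool_rot']).as_matrix()
def delta(p0,R0,p,R):
    return (R0.T@(np.asarray(p)-p0)).round(4).tolist(),np.degrees(Ro.from_matrix(R0.T@R).as_rotvec()).round(2).tolist()
def u(h): h=np.radians(h);return np.array([np.cos(h),np.sin(h)])
def pushpose(c,hd,gap=0,off=0,al=32,z=.018,fw=.0081):
    p=np.asarray(c)-(.0235+gap+fw)*u(hd)+off*u(hd+90);return np.r_[p,z],toolR(hd,al)
def toc(c):
    d=np.asarray(c)[:2]-O;return np.array([d@u(YAW),d@u(YAW+90)])
def tow(c): return O+c[0]*u(YAW)+c[1]*u(YAW+90)
E
python3 - <<'E'
from plan import *
p0,R0=cur()
b=[.6295,-.1155]
p,R=pushpose(b,104.2,gap=.03,off=.013)
print(p)
for z in(.25,.15,.018):
    q=p.copy();q[2]=z;print(z,delta(p0,R0,q,R))
E
```

```text
[ 0.63200815 -0.17840683  0.018     ]
0.25 ([0.0513, -0.1773, -0.0051], [-5.13, 1.4, 31.98])
0.15 ([0.1513, -0.1773, -0.005], [-5.13, 1.4, 31.98])
0.018 ([0.2833, -0.1773, -0.0048], [-5.13, 1.4, 31.98])
```

Call:
move_arm --deltas '[{"dp": [0, -0.04, 0], "turn": [-1, 0, 6]}, {"dp": [0, -0.08, 0], "turn": [-2, 0.5, 13]}, {"dp": [0.01, -0.12, 0], "turn": [-3, 1, 20]}, {"dp": [0.02, -0.155, -0.003], "turn": [-4, 1, 27]}, {"dp": [0.04, -0.177, -0.005], "turn": [-5.1, 1.4, 32]}, {"dp": [0.06, -0.177, -0.005], "turn": [-5.1, 1.4, 32]}, {"dp": [0.09, -0.177, -0.005], "turn": [-5.1, 1.4, 32]}, {"dp": [0.12, -0.177, -0.005], "turn": [-5.1, 1.4, 32]}, {"dp": [0.14, -0.177, -0.005], "turn": [-5.1, 1.4, 32]}, {"dp": [0.14, -0.177, -0.005], "turn": [-5.1, 1.4, 32]}]'

```text
time: 2.9
tool_pos: [0.6305, -0.1784, 0.1589]
tool_rot: [1.578, 1.008, 1.822]
contact_force: [0.0, -0.2, -0.7]
opening: 0.0301
```

```bash
python3 look.py 2 scene; python3 - <<'E'
from plan import *
p0,R0=cur()
p,R=pushpose([.6295,-.1155],104.2,gap=.03,off=.013)
print(p0,delta(p0,R0,p,R))
E
```

```text
{'time': 2.9, 'qpos': array([-0.573,  0.873,  0.895,  0.381,  1.79 , -0.812]), 'tool_pos': array([ 0.63 , -0.178,  0.159]), 'tool_rot': array([1.578, 1.008, 1.822]), 'contact_force': array([ 0.022, -0.239, -0.723])}
[ 0.63141002 -0.17851564  0.16121829] ([0.1213, -0.0762, 0.0007], [-0.14, 0.03, -0.12])
```

View pics/scene2.png

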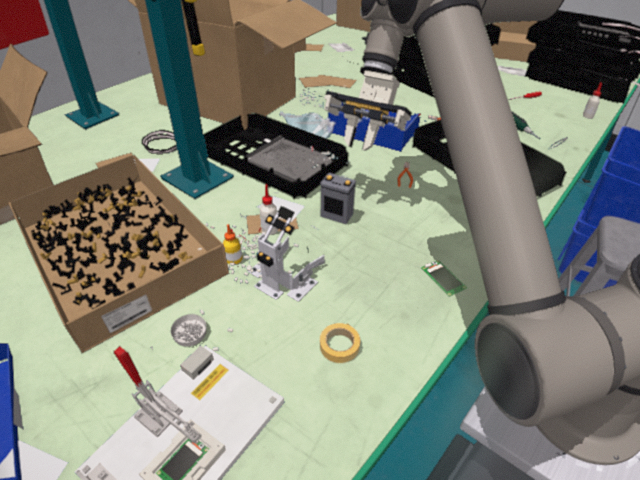

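```bash
python3 - <<'E'
import pickle,cv2,numpy as np
from h import *
D=pickle.load(open('d0.pkl','rb'));i,p,d=D['scene'];W=cloud(i,d)
for uv in [(405,178),(402,187),(416,125),(425,125),(480,180),(345,110),(390,145),(335,120),(375,148)]: print(uv,W[uv[1],uv[0]].round(3))
m=(d>0)&(W[...,0]>.45)&(W[...,0]<.73)&(W[...,1]>-.42)&(W[...,1]<-.15)&(W[...,2]>.004)
q=W[m];print(len(q))
for y in np.arange(-.42,-.15,.03):
    s=q[(q[:,1]>=y)&(q[:,1]<y+.03)]
    if len(s)>3: print(y.round(2),s.min(0).round(3),s.max(0).round(3))
E
```

```text
(405, 178) [ 0.59  -0.363  0.002]
(402, 187) [ 0.575 -0.325 -0.001]
(416, 125) [ 0.706 -0.608  0.028]
(425, 125) [ 0.667 -0.589  0.049]
(480, 180) [ 0.418 -0.457  0.026]
(345, 110) [ 0.943 -0.548  0.025]
(390, 145) [ 0.71  -0.467  0.014]
(335, 120) [ 0.892 -0.43   0.049]
(375, 148) [ 0.747 -0.444 -0.   ]
140
-0.42 [ 0.601 -0.417  0.004] [ 0.626 -0.391  0.011]
-0.39 [ 0.569 -0.389  0.004] [ 0.612 -0.361  0.011]
-0.36 [ 0.555 -0.36   0.004] [ 0.607 -0.331  0.011]
-0.33 [ 0.554 -0.33   0.004] [ 0.595 -0.315  0.01 ]
-0.3 [ 0.461 -0.28   0.004] [ 0.696 -0.271  0.005]
```

Call:
move_arm --deltas '[{"dp": [0.025, -0.016, 0], "turn": [0, 0, 0]}, {"dp": [0.05, -0.032, 0], "turn": [0, 0, 0]}, {"dp": [0.075, -0.047, 0], "turn": [0, 0, 0]}, {"dp": [0.1, -0.063, 0], "turn": [0, 0, 0]}, {"dp": [0.115, -0.072, 0.001], "turn": [0, 0, 0]}, {"dp": [0.12, -0.0755, 0.001], "turn": [0, 0, 0]}, {"dp": [0.12, -0.0755, 0.001], "turn": [0, 0, 0]}]'

```text
time: 3.65
tool_pos: [0.634, -0.1781, 0.0205]
tool_rot: [1.568, 1.012, 1.815]
contact_force: [0.5, -0.2, 0.2]
opening: 0.0299
```

```bash
python3 look.py 3 side wrist; python3 - <<'E'
from plan import *
p0,R0=cur()
p,R=pushpose([.6295,-.1155],104.2,gap=.03,off=.013)
print(p0,delta(p0,R0,p,R))
E
```

```text
{'time': 3.65, 'qpos': array([-0.57 ,  1.008,  0.999,  0.372,  1.562, -0.902]), 'tool_pos': array([ 0.634, -0.178,  0.021]), 'tool_rot': array([1.568, 1.012, 1.815]), 'contact_force': array([ 0.461, -0.219,  0.243])}
[ 0.63464513 -0.17833198  0.0217331 ] ([0.0035, -0.0015, -0.0026], [0.06, 0.18, 0.09])
```

View pics/side3.png

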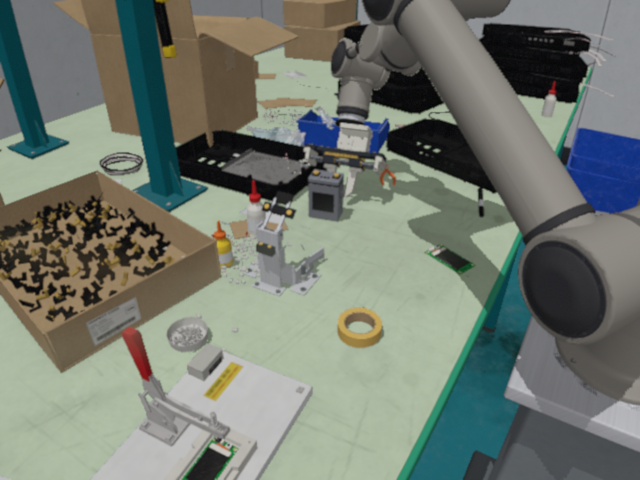

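View pics/wrist3.png

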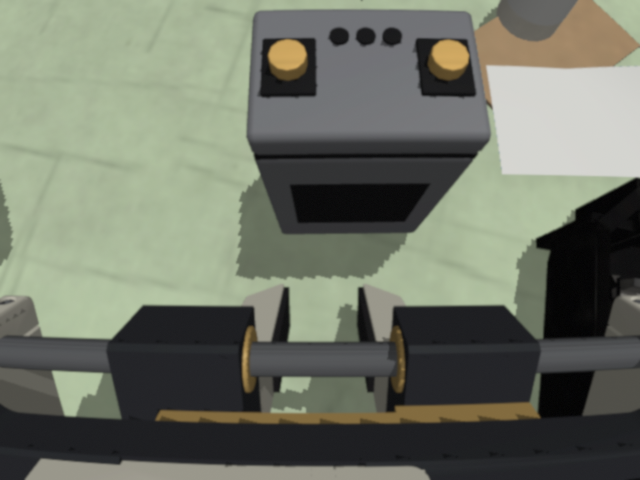

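```bash
cat > batt.py <<'E'
import pickle,cv2,numpy as np,sys
from h import *
from plan import *
def batt(tag,n='wrist'):
    D=pickle.load(open(f'd{tag}.pkl','rb'));i,p,d=D[n];W=cloud(i,d)
    hsv=cv2.cvtColor(p,cv2.COLOR_RGB2HSV)
    ys=((hsv[...,0]>10)&(hsv[...,0]<32)&(hsv[...,1]>120)&(hsv[...,2]>90)&(W[...,2]>.095)&(W[...,2]<.115)&(W[...,0]>.5)&(W[...,0]<.7)&(W[...,1]>-.2)&(W[...,1]<.13)&(d>0)).astype(np.uint8)
    k,l,s,c=cv2.connectedComponentsWithStats(ys)
    j=sorted(range(1,k),key=lambda j:-s[j,4])[:2]
    P=plane(i,[c[a] for a in j],.106)[:,:2];P=P[np.argsort(P[:,0])]
    v=P[1]-P[0];print(n,'studs',P.round(4).tolist(),'sep',np.linalg.norm(v).round(4),'head',(np.degrees(np.arctan2(v[1],v[0]))+90).round(2),'mid',P.mean(0).round(4),'cradle',toc(P.mean(0)).round(4),[s[a,4] for a in j])
    g=(d>0)&(W[...,2]>.097)&(W[...,2]<.1045)&(np.hypot(W[...,0]-P[:,0].mean(),W[...,1]-P[:,1].mean())<.06)
    r=cv2.minAreaRect((W[g][:,:2]*1000).astype(np.float32));print('top',r,'cradle',toc(np.array(r[0])/1000).round(4))
for a in sys.argv[2:]: batt(sys.argv[1],a)
E
python3 batt.py 3 wrist; python3 batt.py 3 side; python3 batt.py 1 wrist;python3 batt.py 0 scene side
```

```text
wrist studs [[0.6092, -0.1207], [0.654, -0.1088]] sep 0.0464 head 104.87 mid [ 0.6316 -0.1147] cradle [-0.226  -0.0272] [np.int32(1117), np.int32(1047)]
top ((631.3364868164062, -115.44446563720703), (69.98554992675781, 48.77582550048828), 14.922178268432617) cradle [-0.2267 -0.0268]
side studs [[0.6064, -0.1202], [0.6496, -0.1068]] sep 0.0453 head 107.2 mid [ 0.628  -0.1135] cradle [-0.2245 -0.0236] [np.int32(15), np.int32(13)]
top ((629.7340698242188, -116.99588012695312), (70.0656509399414, 51.17406463623047), 15.174140930175781) cradle [-0.2281 -0.0251]
wrist studs [[0.6089, -0.1222], [0.6538, -0.111]] sep 0.0462 head 104.01 mid [ 0.6313 -0.1166] cradle [-0.2278 -0.0267] [np.int32(101), np.int32(86)]
top ((629.9267578125, -115.76717376708984), (67.37730407714844, 47.52069854736328), 14.78035831451416) cradle [-0.2269 -0.0254]
scene studs [[0.6061, -0.1163], [0.6505, -0.1053]] sep 0.0457 head 103.9 mid [ 0.6283 -0.1108] cradle [-0.2218 -0.0242] [np.int32(16), np.int32(16)]
top ((629.2225952148438, -113.88619995117188), (70.3618392944336, 50.025943756103516), 13.96815299987793) cradle [-0.225  -0.0248]
side studs [[0.6064, -0.1202], [0.6496, -0.1068]] sep 0.0453 head 107.2 mid [ 0.628  -0.1135] cradle [-0.2245 -0.0236] [np.int32(15), np.int32(13)]
top ((628.6846313476562, -115.80087280273438), (70.65338134765625, 48.734214782714844), 14.284713745117188) cradle [-0.2269 -0.0242]
```

```bash
cat > arc.py <<'E'
from plan import *
Rr=.18;b0=np.array([-.227,-.0265]);h0=10.1;hm=23.3
def pose(s): # arc length -> cradle pose
    s1=np.radians(hm-h0)*Rr;s2=np.radians(hm)*Rr
    sn=lambda a:np.sin(np.radians(a));cs=lambda a:np.cos(np.radians(a))
    if s<=0: return b0+s*np.array([cs(h0),sn(h0)]),h0
    if s<=s1:
        h=h0+np.degrees(s/Rr);return b0+Rr*np.array([sn(h)-sn(h0),cs(h0)-cs(h)]),h
    c=b0+Rr*np.array([sn(hm)-sn(h0),cs(h0)-cs(hm)]);s=min(s-s1,s2);h=hm-np.degrees(s/Rr)
    return c+Rr*np.array([sn(hm)-sn(h),cs(h)-cs(hm)]),h
E
python3 - <<'E'
from arc import *
p0=np.array([.6343,-.1782,.0211]);_,R0=cur()
for s in(-22,-14,-8,-4,0,7,14,21,28,35):
    c,h=pose(s/1000);p,R=pushpose(tow(c),YAW+h,off=.013)
    print(s,p.round(4),h.__round__(1),delta(p0,R0,p,R))
print(np.radians(hm-h0)*Rr,np.radians(hm)*Rr)
E
```

```text
-22 [ 0.6319 -0.1709  0.018 ] 10.1 ([0.0067, 0.0049, -0.0005], [-0.24, 0.36, 0.09])
-14 [ 0.6299 -0.1632  0.018 ] 10.1 ([0.0109, 0.0117, -0.0006], [-0.24, 0.36, 0.09])
-8 [ 0.6284 -0.1574  0.018 ] 10.1 ([0.0141, 0.0167, -0.0006], [-0.24, 0.36, 0.09])
-4 [ 0.6274 -0.1535  0.018 ] 10.1 ([0.0162, 0.0201, -0.0007], [-0.24, 0.36, 0.09])
0 [ 0.6264 -0.1496  0.018 ] 10.1 ([0.0183, 0.0235, -0.0007], [-0.24, 0.36, 0.09])
7 [ 0.6258 -0.143   0.018 ] 12.3 ([0.0218, 0.0291, 0.0004], [-2.13, 1.54, 0.09])
14 [ 0.625  -0.1365  0.018 ] 14.6 ([0.0252, 0.0346, 0.0012], [-4.02, 2.72, 0.1])
21 [ 0.6239 -0.1299  0.018 ] 16.8 ([0.0287, 0.0402, 0.0017], [-5.91, 3.9, 0.1])
28 [ 0.6226 -0.1235  0.018 ] 19.0 ([0.0322, 0.0458, 0.002], [-7.8, 5.08, 0.1])
35 [ 0.621  -0.1171  0.018 ] 21.2 ([0.0357, 0.0514, 0.002], [-9.69, 6.26, 0.11])
0.04146902302738527 0.07319910882864218
```

Call:
move_arm --deltas '[{"dp": [0.004, 0.0065, -0.0005], "turn": [0, 0, 0]}, {"dp": [0.0084, 0.0133, -0.0006], "turn": [-0.2, 0.3, 0]}, {"dp": [0.0116, 0.0183, -0.0006], "turn": [-0.2, 0.3, 0.1]}, {"dp": [0.0137, 0.0217, -0.0007], "turn": [-0.2, 0.4, 0.1]}, {"dp": [0.0158, 0.0251, -0.0007], "turn": [-0.2, 0.4, 0.1]}, {"dp": [0.0193, 0.0307, 0.0004], "turn": [-2.1, 1.5, 0.1]}, {"dp": [0.0227, 0.0362, 0.0012], "turn": [-4, 2.7, 0.1]}, {"dp": [0.0245, 0.039, 0.0015], "turn": [-5, 3.3, 0.1]}]'

```text
time: 4.55
tool_pos: [0.6245, -0.1328, 0.02]
tool_rot: [1.572, 1.012, 1.925]
contact_force: [2.0, -5.2, 1.0]
opening: 0.0298
```

```bash
python3 look.py 4 wrist; python3 batt.py 4 wrist; python3 -c "
from plan import *
print(cur()[0])"
```

```text
{'time': 4.55, 'qpos': array([-0.506,  0.983,  1.059,  0.353,  1.544, -0.949]), 'tool_pos': array([ 0.624, -0.133,  0.02 ]), 'tool_rot': array([1.572, 1.012, 1.925]), 'contact_force': array([ 2.005, -5.224,  1.044])}
wrist studs [[0.6057, -0.1056], [0.6448, -0.1589]] sep 0.0662 head 36.3 mid [ 0.6252 -0.1323] cradle [-0.243  -0.0195] [np.int32(4150), np.int32(1481)]
top ((619.8333129882812, -121.39114379882812), (115.17189025878906, 87.64251708984375), 22.73912239074707) cradle [-0.2317 -0.0149]
[ 0.62445472 -0.13215814  0.02000841]
```

View pics/wrist4.png

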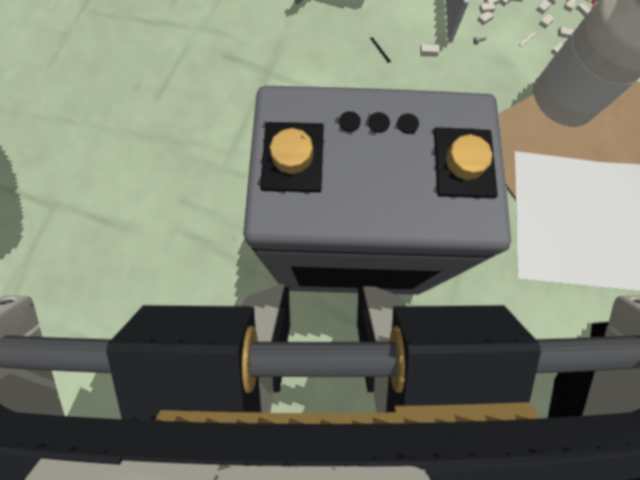

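```bash
sed -i "s/    k,l,s,c=cv2/    if n=='wrist': ys[280:]=0; W[280:]=0\n    k,l,s,c=cv2/" batt.py; python3 batt.py 4 wrist; python3 - <<'E'
from arc import *
p0=np.array([.6245,-.1325,.020]);_,R0=cur()
for s in(23,29,35,41,48,55,62,69,76,83,90,97,104,111,115):
    c,h=pose(s/1000);p,R=pushpose(tow(c),YAW+h,off=.013,z=.021)
    print(s,c.round(4),p.round(4),h.__round__(1),delta(p0,R0,p,R))
E
```

```text
wrist studs [[0.6057, -0.1056], [0.6496, -0.091]] sep 0.0463 head 108.43 mid [ 0.6276 -0.0983] cradle [-0.2093 -0.0245] [np.int32(1481), np.int32(1384)]
top ((627.402099609375, -98.81280517578125), (70.11017608642578, 47.38657760620117), 18.475988388061523) cradle [-0.2098 -0.0242]
23 [-0.2047 -0.021 ] [ 0.6236 -0.1281  0.021 ] 17.4 ([0.0015, 0.0043, 0.0006], [-1.34, 0.79, -0.06])
29 [-0.199  -0.0191] [ 0.6224 -0.1226  0.021 ] 19.3 ([0.0045, 0.0091, 0.0015], [-2.95, 1.8, -0.06])
35 [-0.1934 -0.0171] [ 0.621  -0.1171  0.021 ] 21.2 ([0.0075, 0.0138, 0.0021], [-4.57, 2.82, -0.06])
41 [-0.1878 -0.0148] [ 0.6194 -0.1116  0.021 ] 23.2 ([0.0105, 0.0186, 0.0025], [-6.19, 3.83, -0.06])
48 [-0.1813 -0.0121] [ 0.6151 -0.1054  0.021 ] 21.2 ([0.0143, 0.0248, 0.0006], [-4.56, 2.81, -0.06])
55 [-0.1748 -0.0097] [ 0.6109 -0.0991  0.021 ] 19.0 ([0.0183, 0.0311, -0.0012], [-2.67, 1.62, -0.06])
62 [-0.1681 -0.0076] [ 0.6069 -0.0927  0.021 ] 16.8 ([0.0222, 0.0374, -0.0027], [-0.78, 0.44, -0.06])
69 [-0.1613 -0.0057] [ 0.6032 -0.086   0.021 ] 14.5 ([0.0262, 0.0437, -0.0039], [1.11, -0.74, -0.05])
76 [-0.1545 -0.0041] [ 0.5997 -0.0793  0.021 ] 12.3 ([0.0302, 0.0501, -0.0048], [3.0, -1.92, -0.05])
83 [-0.1477 -0.0027] [ 0.5965 -0.0724  0.021 ] 10.1 ([0.0342, 0.0566, -0.0054], [4.89, -3.1, -0.05])
90 [-0.1408 -0.0016] [ 0.5936 -0.0654  0.021 ] 7.9 ([0.0383, 0.063, -0.0057], [6.78, -4.28, -0.05])
97 [-0.1338 -0.0008] [ 0.5909 -0.0582  0.021 ] 5.6 ([0.0423, 0.0694, -0.0057], [8.67, -5.47, -0.05])
104 [-0.1268 -0.0002] [ 0.5885 -0.051   0.021 ] 3.4 ([0.0463, 0.0759, -0.0054], [10.56, -6.65, -0.05])
111 [-0.1198  0.    ] [ 0.5864 -0.0437  0.021 ] 1.2 ([0.0504, 0.0823, -0.0049], [12.44, -7.83, -0.05])
115 [-1.162e-01  1.000e-04] [ 0.5854 -0.0398  0.021 ] 0.0 ([0.0525, 0.0857, -0.0045], [13.43, -8.45, -0.05])
```

Call:
move_arm --deltas '[{"dp": [0.0015, 0.0043, 0.0006], "turn": [-1.3, 0.8, 0]}, {"dp": [0.0045, 0.0091, 0.0015], "turn": [-3, 1.8, 0]}, {"dp": [0.0075, 0.0138, 0.0021], "turn": [-4.6, 2.8, 0]}, {"dp": [0.0105, 0.0186, 0.0025], "turn": [-6.2, 3.8, 0]}, {"dp": [0.0143, 0.0248, 0.0006], "turn": [-4.6, 2.8, 0]}, {"dp": [0.0183, 0.0311, -0.0012], "turn": [-2.7, 1.6, 0]}, {"dp": [0.0202, 0.0342, -0.002], "turn": [-1.7, 1, 0]}]'

```text
time: 5.3
tool_pos: [0.6079, -0.0952, 0.0209]
tool_rot: [1.573, 1.01, 1.959]
contact_force: [1.0, -3.1, -1.4]
opening: 0.03
```

```bash
python3 look.py 5 wrist; python3 batt.py 5 wrist; python3 -c "
from plan import *
p,R=cur();print(p,np.degrees(np.arctan2(R[1,2],R[0,2]))+90)"
```

```text
{'time': 5.3, 'qpos': array([-0.465,  0.94 ,  1.158,  0.359,  1.491, -0.963]), 'tool_pos': array([ 0.608, -0.095,  0.021]), 'tool_rot': array([1.573, 1.01 , 1.959]), 'contact_force': array([ 1.042, -3.141, -1.408])}
wrist studs [[0.5878, -0.0682], [0.631, -0.0515]] sep 0.0464 head 111.14 mid [ 0.6094 -0.0598] cradle [-0.1695 -0.0093] [np.int32(1458), np.int32(1379)]
top ((609.1979370117188, -60.43102264404297), (70.0403060913086, 47.681793212890625), 21.006738662719727) cradle [-0.1701 -0.009 ]
[ 0.60765719 -0.09509782  0.02101851] 112.11478799067893
```

View pics/wrist5.png

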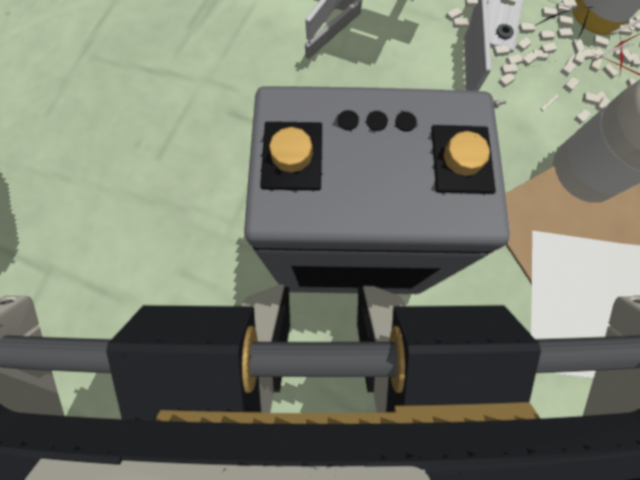

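```bash
python3 - <<'E'
from plan import *
p0=np.array([.6077,-.0951,.021]);_,R0=cur()
Rr=.213;h0=17.0;b=np.array([-.1698,-.0092])
sn=lambda a:np.sin(np.radians(a));cs=lambda a:np.cos(np.radians(a))
for h in(17,15,13,11,9,7,5,3,1,0):
    c=b+Rr*np.array([sn(h0)-sn(h),cs(h)-cs(h0)])
    p,R=pushpose(tow(c),YAW+h,off=.012,z=.021)
    print(h,c.round(4),p.round(4),delta(p0,R0,p,R))
E
```

```text
17 [-0.1698 -0.0092] [ 0.6097 -0.0939  0.021 ] ([0.0002, 0.0003, 0.0023], [0.53, -0.41, -0.18])
15 [-0.1627 -0.0072] [ 0.606  -0.0869  0.021 ] ([0.0044, 0.007, 0.0015], [2.22, -1.48, -0.17])
13 [-0.1554 -0.0054] [ 0.6024 -0.0798  0.021 ] ([0.0086, 0.0137, 0.0009], [3.91, -2.54, -0.17])
11 [-0.1482 -0.0038] [ 0.5991 -0.0726  0.021 ] ([0.0128, 0.0204, 0.0006], [5.61, -3.6, -0.17])
9 [-0.1408 -0.0025] [ 0.5961 -0.0653  0.021 ] ([0.017, 0.0271, 0.0005], [7.3, -4.66, -0.17])
7 [-0.1335 -0.0015] [ 0.5933 -0.0578  0.021 ] ([0.0213, 0.0338, 0.0007], [9.0, -5.72, -0.17])
5 [-0.1261 -0.0007] [ 0.5908 -0.0503  0.021 ] ([0.0255, 0.0405, 0.0012], [10.69, -6.79, -0.17])
3 [-0.1187 -0.0002] [ 0.5886 -0.0427  0.021 ] ([0.0297, 0.0472, 0.002], [12.39, -7.85, -0.17])
1 [-1.112e-01  1.000e-04] [ 0.5866 -0.035   0.021 ] ([0.0339, 0.0538, 0.0031], [14.08, -8.91, -0.16])
0 [-1.075e-01  1.000e-04] [ 0.5857 -0.0311  0.021 ] ([0.036, 0.0572, 0.0037], [14.93, -9.44, -0.16])
```

Call:
move_arm --deltas '[{"dp": [0.0044, 0.007, -0.0006], "turn": [2, -1.3, 0]}, {"dp": [0.0086, 0.0137, -0.0012], "turn": [3.8, -2.4, 0]}, {"dp": [0.0128, 0.0204, -0.0015], "turn": [5.5, -3.5, 0]}, {"dp": [0.017, 0.0271, -0.0016], "turn": [7.2, -4.6, 0]}, {"dp": [0.0213, 0.0338, -0.0014], "turn": [9, -5.7, 0]}, {"dp": [0.0255, 0.0405, -0.0009], "turn": [10.7, -6.8, 0]}, {"dp": [0.0276, 0.0438, -0.0005], "turn": [11.5, -7.3, 0]}]'

```text
time: 6.05
tool_pos: [0.5881, -0.048, 0.021]
tool_rot: [1.57, 1.01, 1.719]
contact_force: [-0.8, -4.5, -0.9]
opening: 0.03
```

```bash
python3 look.py 6 wrist; python3 batt.py 6 wrist; python3 -c "
from plan import *
p,R=cur();print(p,np.degrees(np.arctan2(R[1,2],R[0,2]))+90)"
```

```text
{'time': 6.05, 'qpos': array([-0.456,  0.837,  1.401,  0.475,  1.279, -0.831]), 'tool_pos': array([ 0.588, -0.048,  0.021]), 'tool_rot': array([1.57 , 1.01 , 1.719]), 'contact_force': array([-0.847, -4.527, -0.901])}
wrist studs [[0.5749, -0.0178], [0.6208, -0.0116]] sep 0.0463 head 97.69 mid [ 0.5978 -0.0147] cradle [-0.1237 -0.0012] [np.int32(1439), np.int32(1363)]
top ((597.5470581054688, -15.169166564941406), (70.08458709716797, 47.51176071166992), 7.5841474533081055) cradle [-0.1241 -0.0009]
[ 0.58792276 -0.04762752  0.02099212] 98.51228991838381
```

View pics/wrist6.png

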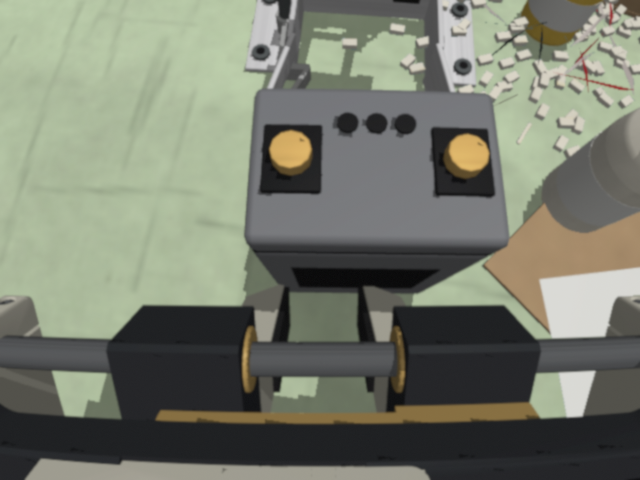

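```bash
python3 - <<'E'
from plan import *
p0=np.array([.588,-.0478,.021]);_,R0=cur()
def pp(c,h): return pushpose(tow(c),YAW+h,off=.0135,z=.021)[0],toolR(YAW+h+.85,32)
pr,Rr_=pp(np.array([-.124,-.001]),3.1)
for c,h in(((-.124,-.001),3.1),((-.119,-.0008),2.0),((-.114,-.0006),.8),((-.109,-.0006),-.2)):
    p,R=pp(np.array(c),h);print(delta(pr,Rr_,p,R))
E
```

```text
([0.0, 0.0, 0.0], [0.0, 0.0, 0.0])
([0.0028, 0.0045, -0.0005], [0.93, -0.58, 0.0])
([0.0056, 0.009, -0.001], [1.95, -1.22, 0.0])
([0.0084, 0.0134, -0.0011], [2.8, -1.75, 0.0])
```

Call:
move_arm --deltas '[{"dp": [0.0028, 0.0045, -0.0005], "turn": [0.9, -0.6, 0]}, {"dp": [0.0056, 0.009, -0.001], "turn": [1.9, -1.2, 0]}, {"dp": [0.0084, 0.0134, -0.0011], "turn": [2.8, -1.75, 0]}, {"dp": [0.0084, 0.0134, -0.0011], "turn": [2.8, -1.75, 0]}, {"dp": [0.0058, 0.0092, -0.0011], "turn": [2.8, -1.75, 0]}, {"dp": [0.0005, 0.0008, -0.0011], "turn": [2.8, -1.75, 0]}, {"dp": [0.0005, 0.0008, -0.0011], "turn": [2.8, -1.75, 0]}]'

```text
time: 6.8
tool_pos: [0.5877, -0.0489, 0.0208]
tool_rot: [1.569, 1.01, 1.659]
contact_force: [0.4, 0.5, -0.5]
opening: 0.0301
```

```bash
python3 look.py 7 wrist; python3 batt.py 7 wrist; python3 -c "
from plan import *
p,R=cur();print(p,toc(p),np.degrees(np.arctan2(R[1,2],R[0,2]))+90)"
```

```text
{'time': 6.8, 'qpos': array([-0.466,  0.825,  1.432,  0.497,  1.245, -0.805]), 'tool_pos': array([ 0.588, -0.049,  0.021]), 'tool_rot': array([1.569, 1.01 , 1.659]), 'contact_force': array([ 0.425,  0.531, -0.487])}
wrist studs [[0.5735, -0.0008], [0.6197, 0.0023]] sep 0.0463 head 93.94 mid [0.5966 0.0008] cradle [-0.1082 -0.0012] [np.int32(1310), np.int32(1242)]
top ((596.2760620117188, 0.4897918701171875), (70.02101135253906, 48.27711486816406), 3.9579691886901855) cradle [-0.1084 -0.0009]
[ 0.58744324 -0.048353    0.02074815] [-0.15641454  0.01172817] 95.16082054837014
```

View pics/wrist7.png

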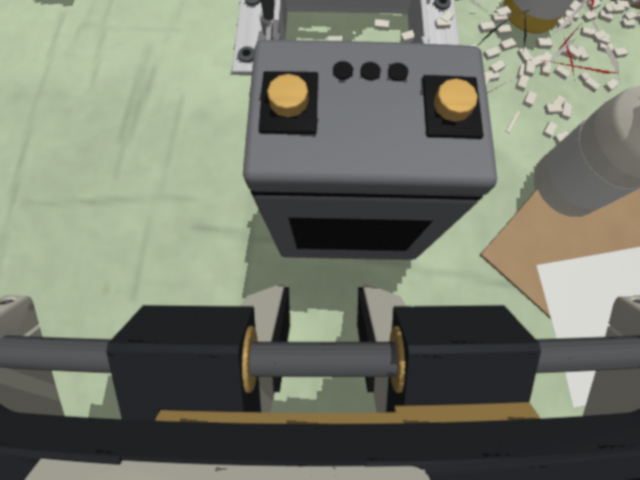

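Call:
move_arm --deltas '[{"dp": [0.0024, -0.0015, 0.004], "turn": [0.3, -0.2, 0]}, {"dp": [0.0047, -0.0029, 0.0075], "turn": [0.6, -0.4, 0]}, {"dp": [0.0047, -0.0029, 0.0075], "turn": [0.6, -0.4, 0]}, {"dp": [0.0047, -0.0029, 0.0075], "turn": [0.6, -0.4, 0]}, {"dp": [0.0047, -0.0029, 0.0075], "turn": [0.6, -0.4, 0]}, {"dp": [0.0047, -0.0029, 0.0075], "turn": [0.6, -0.4, 0]}]' --hand 0.004

```text
time: 7.45
tool_pos: [0.5946, -0.0468, 0.0154]
tool_rot: [1.569, 1.01, 1.648]
contact_force: [0.4, -0.6, -0.8]
opening: 0.0042
```

```bash
python3 -c "
from plan import *
from cell import robot
s=robot.observe();p,R=cur();print(s['opening'],s['contact_force'],p,toc(p),np.degrees(np.arctan2(R[1,2],R[0,2]))+90)
f=np.r_[u(YAW),0]
print((R.T@f).round(4),(R.T@np.r_[u(YAW+90),0]).round(4))"
```

```text
0.004153646103568594 [ 0.44545505 -0.62309714 -0.8268105 ] [ 0.59464675 -0.04680558  0.01540033] [-0.1554307   0.00442632] 94.49281685251096
[5.318e-01 8.469e-01 7.000e-04] [-4.0e-04  1.2e-03 -1.0e+00]
```

Call:
move_arm --deltas '[{"dp": [0.0053, 0.0085, 0]}, {"dp": [0.008, 0.0127, 0]}, {"dp": [0.0112, 0.0178, 0]}, {"dp": [0.0144, 0.0229, 0]}, {"dp": [0.0176, 0.028, 0]}, {"dp": [0.0207, 0.033, 0]}, {"dp": [0.0239, 0.0381, 0]}, {"dp": [0.0271, 0.0432, 0]}, {"dp": [0.0303, 0.0483, 0]}, {"dp": [0.0303, 0.0483, 0]}]'

```text
invalid input
```

```bash
python3 look.py 8 wrist scene; python3 batt.py 8 wrist; python3 -c "
from plan import *
p,R=cur();print(p,toc(p),np.degrees(np.arctan2(R[1,2],R[0,2]))+90)"
```

```text
{'time': 7.45, 'qpos': array([-0.46 ,  0.838,  1.42 ,  0.505,  1.237, -0.793]), 'tool_pos': array([ 0.595, -0.047,  0.015]), 'tool_rot': array([1.569, 1.01 , 1.648]), 'contact_force': array([ 0.445, -0.623, -0.827])}
wrist studs [[0.5735, -0.0008], [0.6197, 0.0024]] sep 0.0464 head 93.95 mid [0.5966 0.0008] cradle [-0.1081 -0.0012] [np.int32(1423), np.int32(1376)]
top ((596.251220703125, 0.49303627014160156), (70.17566680908203, 48.31226348876953), 3.9594602584838867) cradle [-0.1084 -0.0008]
[ 0.59469181 -0.0468931   0.01541777] [-0.15552146  0.00438819] 94.48479903216989
```

View pics/wrist8.png

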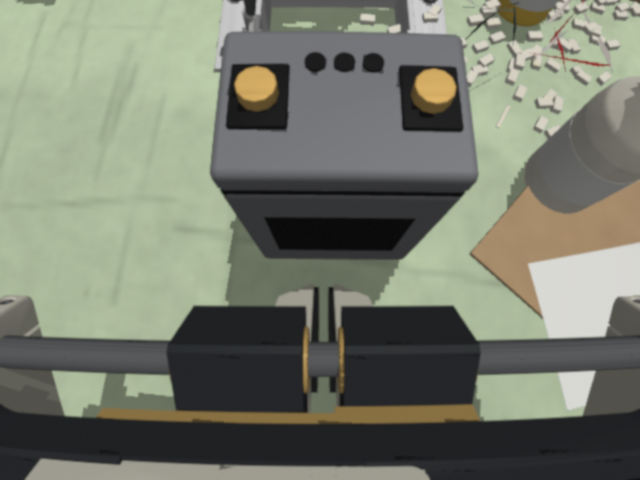

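View pics/scene8.png

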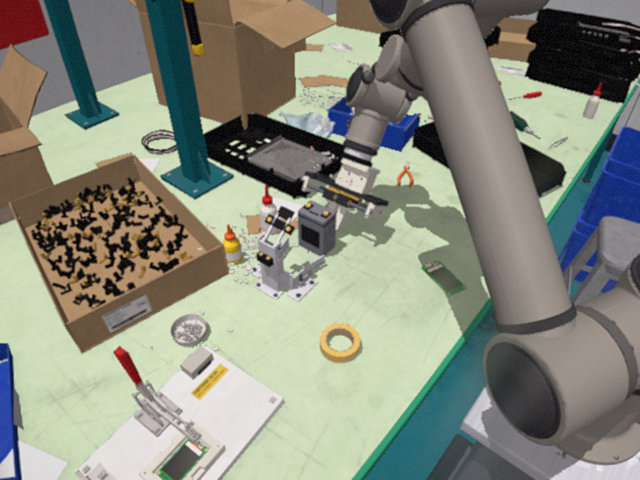

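Call:
move_arm --deltas '[{"dp": [0.0053, 0.0085, 0], "turn": [0, 0, 0]}, {"dp": [0.008, 0.0127, 0], "turn": [0, 0, 0]}, {"dp": [0.0112, 0.0178, 0], "turn": [0, 0, 0]}, {"dp": [0.0144, 0.0229, 0], "turn": [0, 0, 0]}, {"dp": [0.0176, 0.028, 0], "turn": [0, 0, 0]}, {"dp": [0.0207, 0.033, 0], "turn": [0, 0, 0]}, {"dp": [0.0239, 0.0381, 0], "turn": [0, 0, 0]}, {"dp": [0.0271, 0.0432, 0], "turn": [0, 0, 0]}, {"dp": [0.0303, 0.0483, 0], "turn": [0, 0, 0]}, {"dp": [0.0303, 0.0483, 0], "turn": [0, 0, 0]}]'

```text
time: 8.55
tool_pos: [0.5899, 0.0112, 0.0154]
tool_rot: [1.57, 1.009, 1.649]
contact_force: [-0.5, -1.7, -0.1]
opening: 0.004
```

```bash
python3 look.py 9 wrist; python3 batt.py 9 wrist; python3 -c "
from plan import *
p,R=cur();print(p,toc(p),np.degrees(np.arctan2(R[1,2],R[0,2]))+90)"
```

```text
{'time': 8.55, 'qpos': array([-0.379,  0.81 ,  1.49 ,  0.545,  1.172, -0.758]), 'tool_pos': array([0.59 , 0.011, 0.015]), 'tool_rot': array([1.57 , 1.009, 1.649]), 'contact_force': array([-0.473, -1.661, -0.104])}
wrist studs [[0.5726, 0.0441], [0.619, 0.0424]] sep 0.0464 head 87.89 mid [0.5958 0.0433] cradle [-0.0657 -0.0037] [np.int32(1567), np.int32(1549)]
top ((595.4200439453125, 42.99079895019531), (48.06523513793945, 69.90116882324219), 87.87472534179688) cradle [-0.066  -0.0033]
[0.58991736 0.01098786 0.01538605] [-0.09744454  0.00465731] 94.52899329561222
```

View pics/wrist9.png

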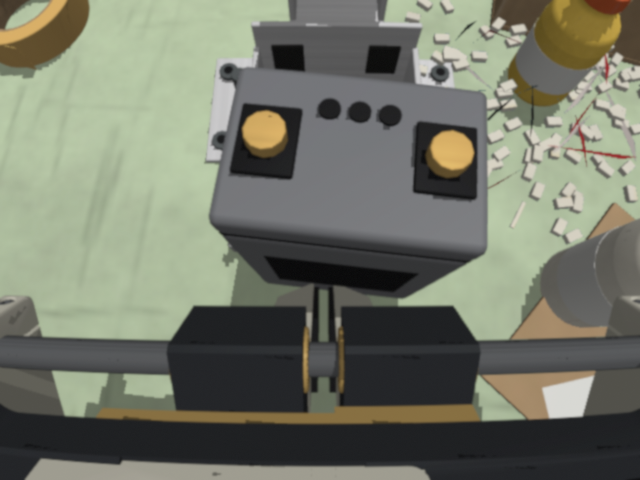

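Call:
move_arm --deltas '[{"dp": [-0.0053, -0.0085, 0], "turn": [0, 0, 0]}, {"dp": [-0.0064, -0.0102, 0.006], "turn": [0, 0, 0]}, {"dp": [-0.0064, -0.0102, 0.007], "turn": [0, 0, 0]}, {"dp": [-0.0064, -0.0102, 0.007], "turn": [0, 0, 0]}]' --hand 0.03

```text
time: 9.0
tool_pos: [0.5984, -0.0016, 0.0152]
tool_rot: [1.569, 1.01, 1.647]
contact_force: [0.7, -0.5, 0.3]
opening: 0.0287
```

```bash
python3 look.py 10 wrist side; python3 batt.py 10 wrist; python3 -c "
from plan import *
p,R=cur();print(p,toc(p),np.degrees(np.arctan2(R[1,2],R[0,2]))+90)"
```

```text
{'time': 9.0, 'qpos': array([-0.392,  0.825,  1.454,  0.536,  1.195, -0.756]), 'tool_pos': array([ 0.598, -0.002,  0.015]), 'tool_rot': array([1.569, 1.01 , 1.647]), 'contact_force': array([ 0.735, -0.513,  0.329])}
wrist studs [[0.5727, 0.044], [0.6188, 0.0422]] sep 0.0461 head 87.8 mid [0.5957 0.0431] cradle [-0.0659 -0.0036] [np.int32(1489), np.int32(1486)]
top ((595.9874267578125, 42.921600341796875), (48.225830078125, 70.2616958618164), 87.71841430664062) cradle [-0.0661 -0.0039]
[ 0.59800046 -0.00137186  0.01522023] [-0.11039416 -0.00244244] 94.48709763853509
```

View pics/wrist10.png

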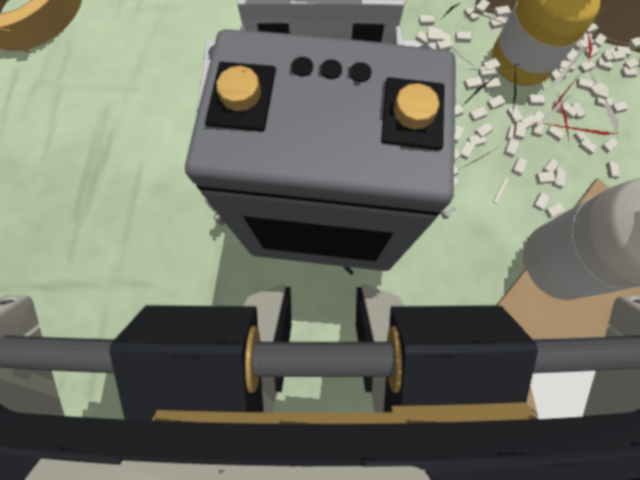

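View pics/side10.png

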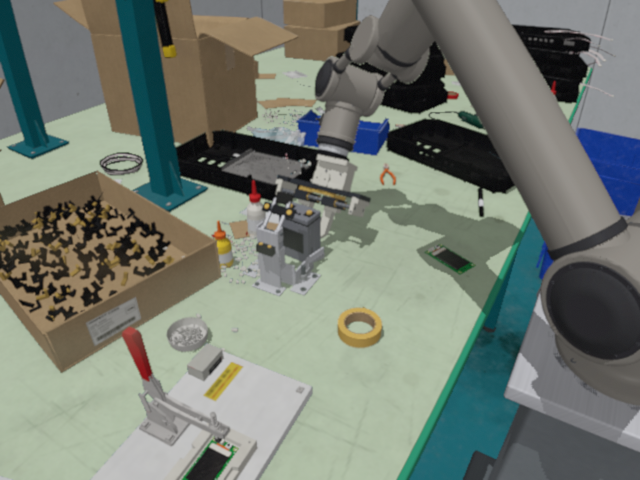

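Call:
move_arm --deltas '[{"dp": [0.0043, 0.0068, 0], "turn": [0, 0, 0]}, {"dp": [0.0064, 0.0102, 0], "turn": [0, 0, 0]}, {"dp": [0.0085, 0.0135, 0], "turn": [0, 0, 0]}, {"dp": [0.0106, 0.017, 0], "turn": [0, 0, 0]}, {"dp": [0.0117, 0.0186, 0], "turn": [0, 0, 0]}, {"dp": [0.0117, 0.0186, 0], "turn": [0, 0, 0]}]'

```text
time: 9.7
tool_pos: [0.5969, 0.0203, 0.0154]
tool_rot: [1.567, 1.011, 1.646]
contact_force: [2.1, -4.3, -0.4]
opening: 0.0295
```

```bash
python3 look.py 11 wrist; python3 batt.py 11 wrist; python3 -c "
from plan import *
p,R=cur();print(p,toc(p),np.degrees(np.arctan2(R[1,2],R[0,2]))+90)"
```

```text
{'time': 9.7, 'qpos': array([-0.36 ,  0.814,  1.477,  0.55 ,  1.169, -0.741]), 'tool_pos': array([0.597, 0.02 , 0.015]), 'tool_rot': array([1.567, 1.011, 1.646]), 'contact_force': array([ 2.111, -4.293, -0.394])}
wrist studs [[0.5703, 0.0501], [0.6164, 0.0532]] sep 0.0461 head 93.89 mid [0.5933 0.0516] cradle [-0.0572 -0.0019] [np.int32(1641), np.int32(1592)]
top ((593.291748046875, 51.44652557373047), (69.97449493408203, 47.844207763671875), 3.6792874336242676) cradle [-0.0574 -0.0018]
[0.59684949 0.02025323 0.01545099] [-0.08874495 -0.00297282] 94.47096155984747
```

View pics/wrist11.png

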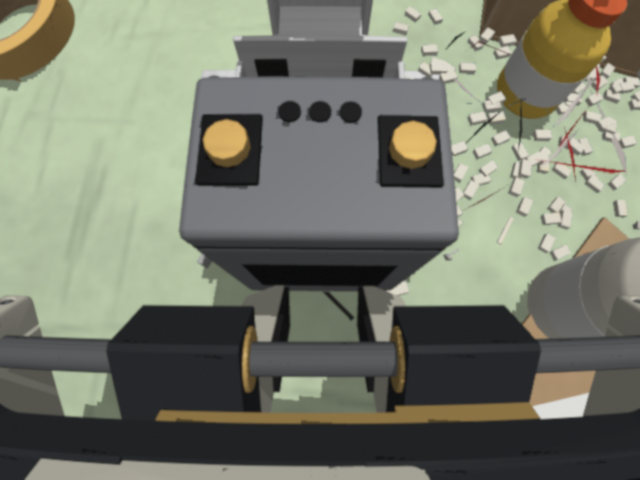

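Call:
move_arm --deltas '[{"dp": [-0.0032, -0.0051, -0.002], "turn": [0, 0, 0]}, {"dp": [-0.0032, -0.0051, -0.007], "turn": [0, 0, 0]}, {"dp": [-0.0032, -0.0051, -0.007], "turn": [0, 0, 0]}, {"dp": [0, 0, -0.007], "turn": [0, 0, 0]}, {"dp": [0.0027, 0.0042, -0.007], "turn": [0, 0, 0]}, {"dp": [0.0053, 0.0085, -0.007], "turn": [0, 0, 0]}, {"dp": [0.008, 0.0127, -0.007], "turn": [0, 0, 0]}, {"dp": [0.0106, 0.0169, -0.007], "turn": [0, 0, 0]}, {"dp": [0.0133, 0.0212, -0.007], "turn": [0, 0, 0]}, {"dp": [0.0133, 0.0212, -0.007], "turn": [0, 0, 0]}]' --hand 0.02

```text
time: 10.75
tool_pos: [0.5877, 0.045, 0.0154]
tool_rot: [1.567, 1.011, 1.647]
contact_force: [1.5, -2.8, -0.2]
opening: 0.02
```

```bash
python3 look.py 12 wrist; python3 batt.py 12 wrist; python3 -c "
from plan import *
p,R=cur();print(p,toc(p),np.degrees(np.arctan2(R[1,2],R[0,2]))+90)"
```

```text
{'time': 10.75, 'qpos': array([-0.328,  0.796,  1.523,  0.569,  1.133, -0.734]), 'tool_pos': array([0.588, 0.045, 0.015]), 'tool_rot': array([1.567, 1.011, 1.647]), 'contact_force': array([ 1.518, -2.82 , -0.239])}
wrist studs [[0.569, 0.0753], [0.6151, 0.0785]] sep 0.0462 head 94.06 mid [0.592  0.0769] cradle [-0.0319 -0.0026] [np.int32(1599), np.int32(1597)]
top ((591.5493774414062, 76.71562194824219), (70.29239654541016, 47.621803283691406), 3.7611052989959717) cradle [-0.032  -0.0021]
[0.58770977 0.04498959 0.01537928] [-0.06337402  0.00422009] 94.49970313955818
```

View pics/wrist12.png

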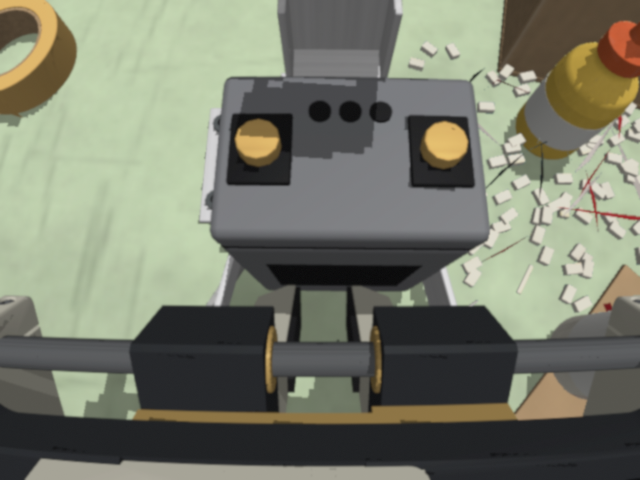

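Call:
move_arm --deltas '[{"dp": [-0.0032, -0.0051, 0.002], "turn": [0, 0, 0]}, {"dp": [-0.0032, -0.0051, 0.002], "turn": [0, 0, 0]}, {"dp": [-0.0032, -0.0051, 0.002], "turn": [0, 0, 0]}, {"dp": [-0.0005, -0.0008, 0.002], "turn": [0, 0, 0]}, {"dp": [0.0021, 0.0034, 0.002], "turn": [0, 0, 0]}, {"dp": [0.0043, 0.0068, 0.002], "turn": [0, 0, 0]}, {"dp": [0.0064, 0.0102, 0.002], "turn": [0, 0, 0]}, {"dp": [0.0085, 0.0135, 0.002], "turn": [0, 0, 0]}, {"dp": [0.0106, 0.017, 0.002], "turn": [0, 0, 0]}, {"dp": [0.0128, 0.0203, 0.002], "turn": [0, 0, 0]}]' --hand 0.004

```text
time: 11.8
tool_pos: [0.5879, 0.0683, 0.0152]
tool_rot: [1.567, 1.012, 1.646]
contact_force: [-0.5, -5.6, 0.9]
opening: 0.0043
```

```bash
python3 look.py 13 wrist side; python3 batt.py 13 wrist; python3 -c "
from plan import *
p,R=cur();print(p,toc(p),np.degrees(np.arctan2(R[1,2],R[0,2]))+90)"
```

```text
{'time': 11.8, 'qpos': array([-0.291,  0.79 ,  1.536,  0.585,  1.111, -0.714]), 'tool_pos': array([0.588, 0.068, 0.015]), 'tool_rot': array([1.567, 1.012, 1.646]), 'contact_force': array([-0.496, -5.641,  0.939])}
wrist studs [[0.5676, 0.0981], [0.6135, 0.1011]] sep 0.0461 head 93.75 mid [0.5905 0.0996] cradle [-0.0092 -0.0028] [np.int32(1628), np.int32(1622)]
top ((589.1640625, 115.24385833740234), (69.93302917480469, 79.20513916015625), 3.930204391479492) cradle [ 0.0066 -0.0027]
[0.58779952 0.06883694 0.01529784] [-0.03960553  0.00228031] 94.49714390335163
```

View pics/wrist13.png

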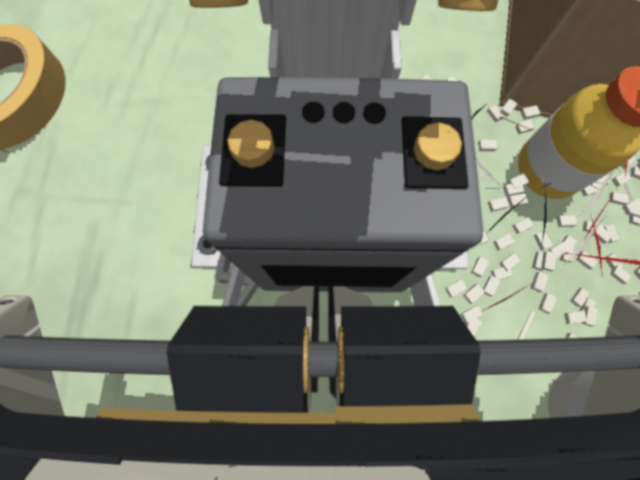

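View pics/side13.png

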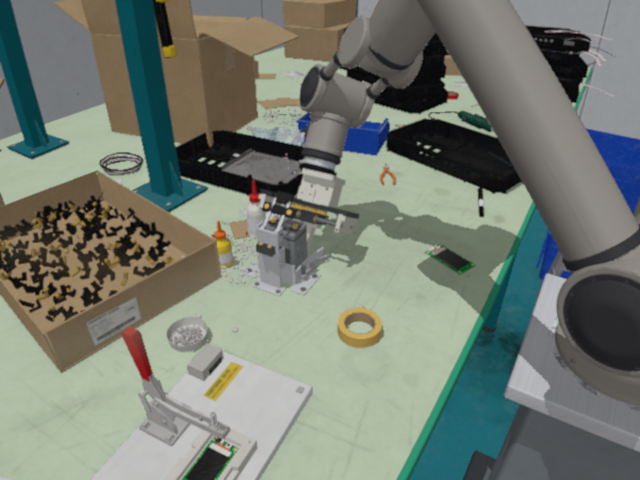

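Call:
move_arm --deltas '[{"dp": [0.0011, 0.0017, 0], "turn": [0, 0, 0]}, {"dp": [0.0021, 0.0034, 0], "turn": [0, 0, 0]}, {"dp": [0.0032, 0.0051, 0], "turn": [0, 0, 0]}, {"dp": [0.0043, 0.0068, 0], "turn": [0, 0, 0]}, {"dp": [0.0048, 0.0076, 0], "turn": [0, 0, 0]}, {"dp": [0.0048, 0.0076, 0], "turn": [0, 0, 0]}]'

```text
time: 12.5
tool_pos: [0.587, 0.0778, 0.0153]
tool_rot: [1.569, 1.011, 1.647]
contact_force: [-0.1, -5.2, 0.5]
opening: 0.004
```

```bash
python3 look.py 14 wrist; python3 batt.py 14 wrist; python3 -c "
from plan import *
p,R=cur();print(p,toc(p))"
```

```text
{'time': 12.5, 'qpos': array([-0.276,  0.788,  1.543,  0.593,  1.103, -0.707]), 'tool_pos': array([0.587, 0.078, 0.015]), 'tool_rot': array([1.569, 1.011, 1.647]), 'contact_force': array([-0.083, -5.231,  0.47 ])}
wrist studs [[0.5672, 0.1083], [0.6133, 0.1101]] sep 0.0461 head 92.15 mid [0.5902 0.1092] cradle [ 0.0004 -0.0033] [np.int32(1620), np.int32(1591)]
top ((589.7628784179688, 115.83164978027344), (70.1469955444336, 61.21881866455078), 2.427340507507324) cradle [ 0.0071 -0.0033]
[0.58695265 0.07779759 0.01525561] [-0.03060618  0.00242938]
```

Call:
move_arm --deltas '[{"dp": [0.0008, 0.0013, 0], "turn": [0, 0, 0]}, {"dp": [0.0011, 0.0017, 0], "turn": [0, 0, 0]}, {"dp": [0.0011, 0.0017, 0], "turn": [0, 0, 0]}]'

```text
time: 12.85
tool_pos: [0.5872, 0.0785, 0.0152]
tool_rot: [1.567, 1.012, 1.645]
contact_force: [0.2, -10.1, 1.0]
opening: 0.0041
```

```bash
python3 look.py 15 wrist scene; python3 batt.py 15 wrist; python3 -c "
from plan import *
p,R=cur();print(p,toc(p))"
```

```text
{'time': 12.85, 'qpos': array([-0.275,  0.787,  1.544,  0.593,  1.101, -0.705]), 'tool_pos': array([0.587, 0.078, 0.015]), 'tool_rot': array([1.567, 1.012, 1.645]), 'contact_force': array([  0.198, -10.149,   0.994])}
wrist studs [[0.5673, 0.1084], [0.6134, 0.1105]] sep 0.0461 head 92.5 mid [0.5903 0.1095] cradle [ 0.0007 -0.0034] [np.int32(1628), np.int32(1599)]
top ((589.9036865234375, 115.4317626953125), (70.0263442993164, 59.835166931152344), 2.6565699577331543) cradle [ 0.0067 -0.0034]
[0.58722825 0.07848544 0.01518572] [-0.02994179  0.00210125]
```

View pics/wrist15.png

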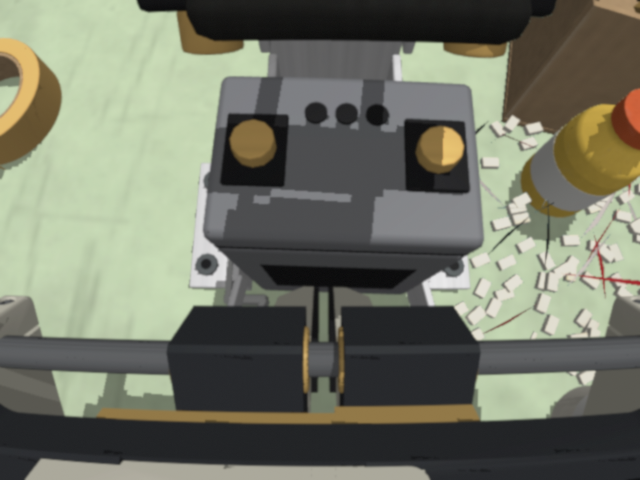

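```bash
python3 - <<'E'
import cv2
for n,(a,b,c,d) in dict(wrist15=(220,340,180,500),scene15=(190,310,210,370)).items():
    p=cv2.imread(f'pics/{n}.png')[a:b,c:d];cv2.imwrite(f'pics/{n}z.png',cv2.resize(p,None,fx=2.5 if n[0]=='w' else 5,fy=2.5 if n[0]=='w' else 5,interpolation=cv2.INTER_CUBIC))
E
```

```text
(no output)
```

View pics/wrist15z.png

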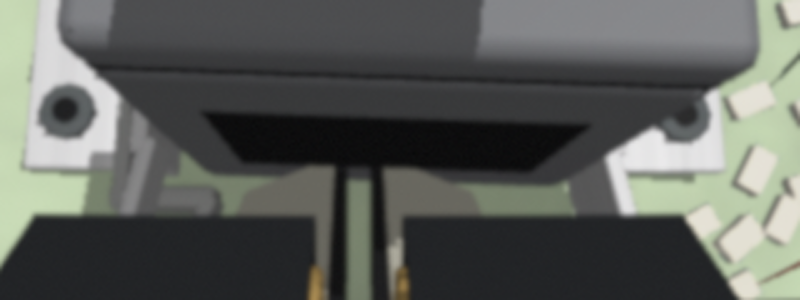

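View pics/scene15z.png

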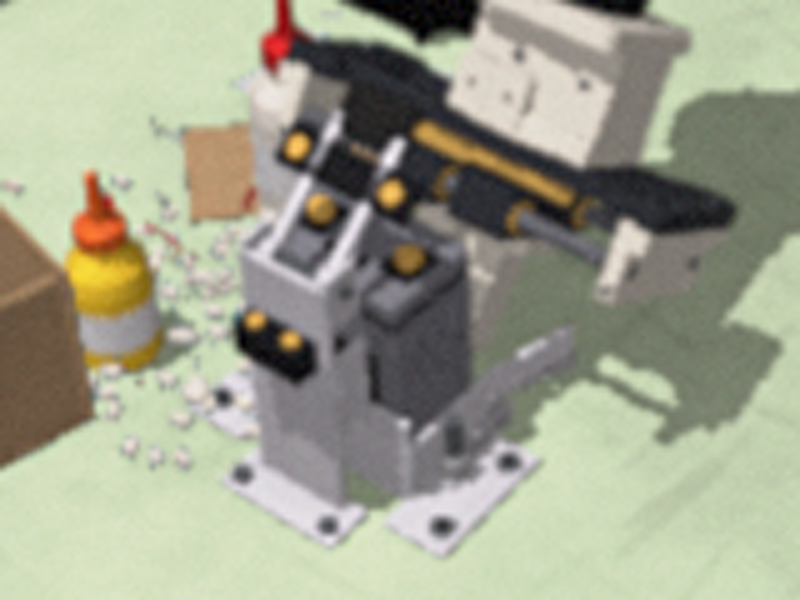

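Call:
move_arm --deltas '[{"dp": [-0.0032, -0.0051, 0.001], "turn": [0, 0, 0]}, {"dp": [-0.0064, -0.0064, 0.003], "turn": [-0.8, 0.5, 0]}, {"dp": [-0.0087, -0.0064, 0.003], "turn": [-1.7, 1, 0]}, {"dp": [-0.0087, -0.0064, 0.003], "turn": [-1.7, 1, 0]}, {"dp": [-0.006, -0.0021, 0.003], "turn": [-1.7, 1, 0]}, {"dp": [-0.0044, 0.0004, 0.003], "turn": [-1.7, 1, 0]}, {"dp": [-0.0034, 0.0021, 0.003], "turn": [-1.7, 1, 0]}, {"dp": [-0.0029, 0.0029, 0.003], "turn": [-1.7, 1, 0]}]' --hand 0.02

```text
time: 13.75
tool_pos: [0.5902, 0.0787, 0.019]
tool_rot: [1.564, 1.015, 1.678]
contact_force: [-2.9, -16.3, 2.9]
opening: 0.0197
```

```bash
python3 look.py 16 wrist; python3 batt.py 16 wrist; python3 -c "
from plan import *
p,R=cur();print(p,toc(p))"
```

```text
{'time': 13.75, 'qpos': array([-0.269,  0.791,  1.517,  0.574,  1.129, -0.711]), 'tool_pos': array([0.59 , 0.079, 0.019]), 'tool_rot': array([1.564, 1.015, 1.678]), 'contact_force': array([ -2.87 , -16.274,   2.853])}
wrist studs [[0.5673, 0.1085], [0.6134, 0.1108]] sep 0.0461 head 92.82 mid [0.5904 0.1096] cradle [ 0.0009 -0.0034] [np.int32(1508), np.int32(1473)]
top ((590.358154296875, 109.64141845703125), (70.51534271240234, 47.73851776123047), 2.507458448410034) cradle [ 0.0009 -0.0034]
[0.59023346 0.07857449 0.01908879] [-0.03008618 -0.00090182]
```

View pics/wrist16.png

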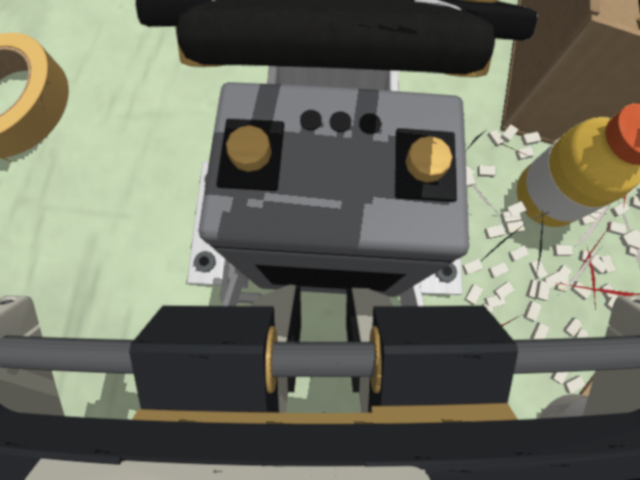

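Call:
move_arm --deltas '[{"dp": [0.0003, 0.0005, 0], "turn": [0, 0, 0]}, {"dp": [0.0006, 0.001, 0], "turn": [0, 0, 0]}, {"dp": [0.0006, 0.001, 0], "turn": [0, 0, 0]}]'

```text
time: 14.1
tool_pos: [0.5903, 0.0788, 0.0191]
tool_rot: [1.563, 1.016, 1.676]
contact_force: [-2.2, -17.2, 2.6]
opening: 0.0199
```

```bash
python3 look.py 17 wrist; python3 batt.py 17 wrist; python3 -c "
from plan import *
p,R=cur();print(p,toc(p))"
```

```text
{'time': 14.1, 'qpos': array([-0.268,  0.79 ,  1.518,  0.574,  1.127, -0.71 ]), 'tool_pos': array([0.59 , 0.079, 0.019]), 'tool_rot': array([1.563, 1.016, 1.676]), 'contact_force': array([ -2.151, -17.161,   2.565])}
wrist studs [[0.5673, 0.1085], [0.6134, 0.1108]] sep 0.0461 head 92.83 mid [0.5904 0.1097] cradle [ 0.0009 -0.0034] [np.int32(1519), np.int32(1475)]
top ((590.3233642578125, 109.73452758789062), (70.35652923583984, 48.00138473510742), 3.1952202320098877) cradle [ 0.001  -0.0034]
[0.59027731 0.07879866 0.0190797 ] [-0.02986609 -0.00096293]
```

Call:
move_arm --deltas '[{"dp": [-0.0053, -0.0085, 0], "turn": [0, 0, 0]}, {"dp": [-0.016, -0.025, -0.002], "turn": [0, 0, 0]}, {"dp": [-0.027, -0.042, -0.003], "turn": [0, 0, 0]}, {"dp": [-0.037, -0.059, -0.004], "turn": [0, 0, 0]}, {"dp": [-0.059, -0.06, -0.005], "turn": [0, 0, 0]}, {"dp": [-0.09, -0.05, -0.005], "turn": [0, 0, 0]}, {"dp": [-0.13, -0.025, -0.005], "turn": [0, 0, 0]}, {"dp": [-0.165, -0.003, -0.005], "turn": [0, 0, 0]}, {"dp": [-0.165, -0.003, -0.005], "turn": [0, 0, 0]}]' --hand 0.0

```text
time: 15.05
tool_pos: [0.597, -0.009, 0.1632]
tool_rot: [1.549, 1.014, 1.665]
contact_force: [0.5, 0.4, -0.8]
opening: 0.0002
```

```bash
python3 look.py 18 wrist side scene; python3 batt.py 18 wrist;python3 - <<'E'
import cv2
p=cv2.imread('pics/scene18.png')[160:310,210:410];cv2.imwrite('pics/scene18z.png',cv2.resize(p,None,fx=4,fy=4,interpolation=2))
E
```

```text
{'time': 15.05, 'qpos': array([-0.4  ,  0.644,  1.339,  0.487,  1.46 , -0.646]), 'tool_pos': array([ 0.597, -0.009,  0.163]), 'tool_rot': array([1.549, 1.014, 1.665]), 'contact_force': array([ 0.504,  0.367, -0.809])}
wrist studs [[0.5672, 0.1087], [0.6137, 0.111]] sep 0.0466 head 92.82 mid [0.5904 0.1098] cradle [ 0.0011 -0.0035] [np.int32(194), np.int32(164)]
top ((589.5315551757812, 121.14491271972656), (69.87967681884766, 72.07266235351562), 2.6394457817077637) cradle [ 0.0124 -0.0035]
```

View pics/wrist18.png

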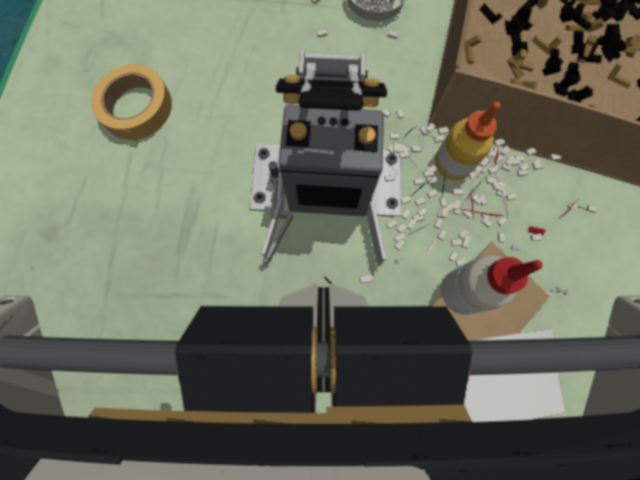

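View pics/scene18z.png

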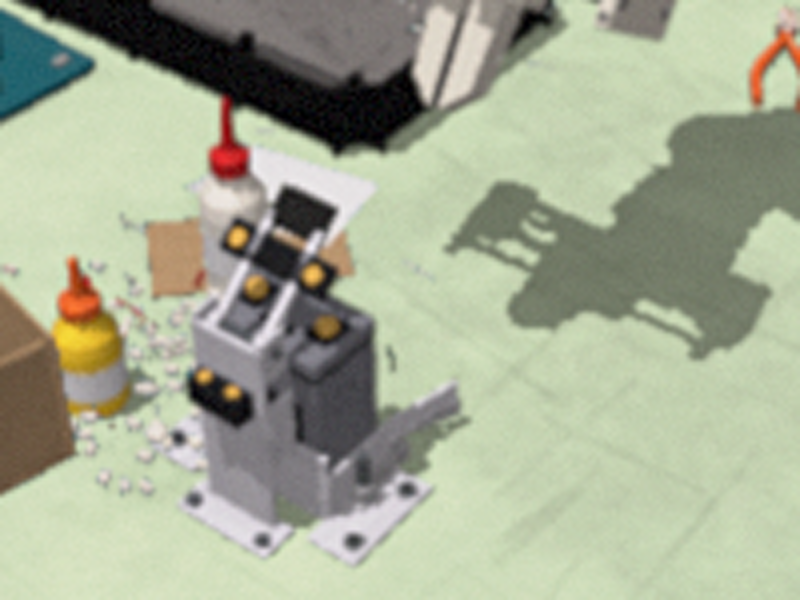

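```bash
python3 - <<'E'
import cv2,pickle
from h import *
from plan import *
for t,(x0,y0) in {'1':(250,0),'18':(240,130)}.items():
    i,p,d=pickle.load(open(f'd{t}.pkl','rb'))['wrist']
    f=5;c=cv2.resize(p[y0:y0+(170 if t=='1' else 140),x0:x0+160,::-1],None,fx=f if t!='1' else 3.5,fy=f if t!='1' else 3.5,interpolation=2)
    if t=='1': f=3.5
    for X,col in(((-.027,.029,.016),(0,0,255)),((-.068,.047,.032),(255,0,0)),((-.068,-.047,.032),(255,0,0)),((-.020,.0365,.032),(0,255,0)),((-.02,-.0365,.032),(0,255,0))):
        w=np.r_[tow(np.array(X[:2])),X[2]];q=(proj(i,w)[0]-[x0,y0])*f
        cv2.circle(c,(int(q[0]+f/2),int(q[1]+f/2)),4,col,1)
    cv2.imwrite(f'pics/c{t}.png',c)
E
```

```text
(no output)
```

View pics/c1.png

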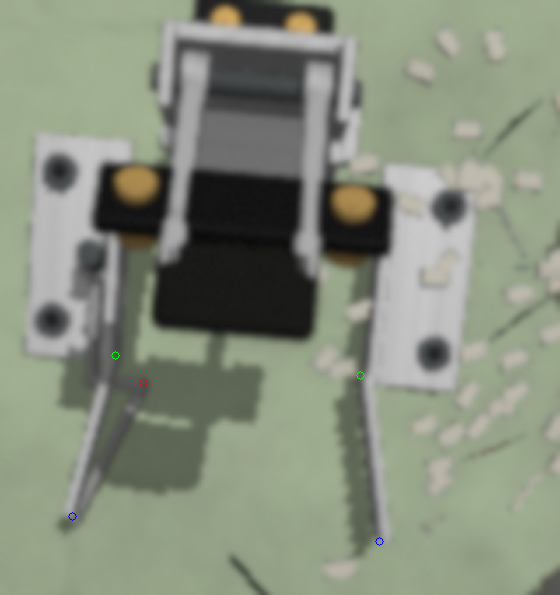

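View pics/c18.png

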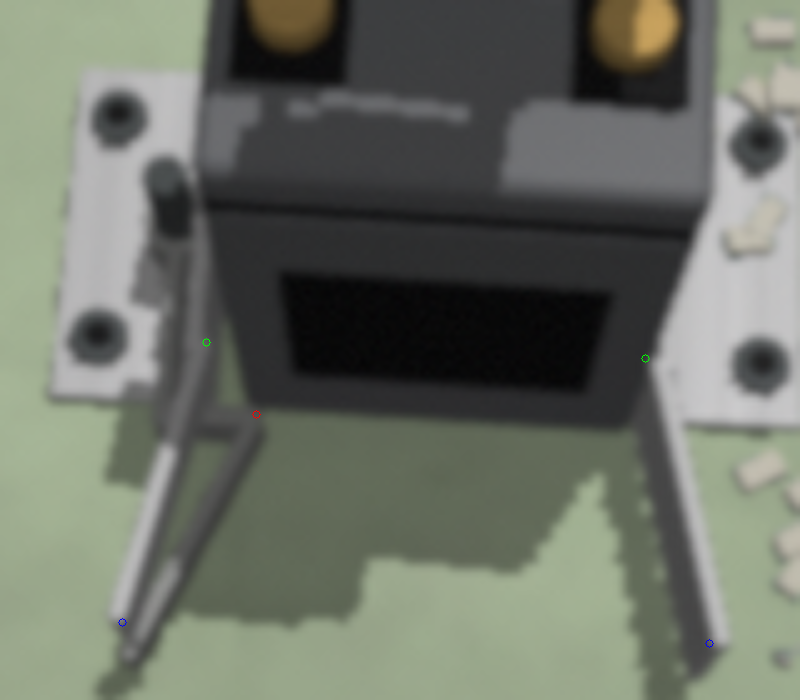

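```bash
python3 - <<'E'
from plan import *
O[:]=(.587,.1075)
p0,R0=cur();R=toolR(94.45,0)
for c in((-.10,.22),(-.05,.22),(-.014,.20)):
    print(delta(p0,R0,np.r_[tow(np.array([c[0],0])),c[1]],R))
E
```

```text
([-0.0452, 0.0469, 0.0026], [1.98, -0.51, -32.14])
([-0.0186, 0.0892, 0.0044], [1.98, -0.51, -32.14])
([0.0175, 0.109, 0.0056], [1.98, -0.51, -32.14])
```

Call:
move_arm --deltas '[{"dp": [-0.025, 0.012, 0.001], "turn": [0.4, 0, -6]}, {"dp": [-0.045, 0.03, 0.002], "turn": [0.9, 0, -14]}, {"dp": [-0.045, 0.047, 0.003], "turn": [1.4, -0.2, -22]}, {"dp": [-0.03, 0.07, 0.004], "turn": [1.8, -0.4, -29]}, {"dp": [-0.0186, 0.089, 0.0044], "turn": [2, -0.5, -32]}, {"dp": [0, 0.1, 0.005], "turn": [2, -0.5, -32]}, {"dp": [0.0175, 0.109, 0.0056], "turn": [2, -0.5, -32.1]}, {"dp": [0.0175, 0.109, 0.0056], "turn": [2, -0.5, -32.1]}, {"dp": [0.0175, 0.109, 0.0056], "turn": [2, -0.5, -32.1]}]'

```text
time: 16.1
tool_pos: [0.588, 0.0933, 0.1991]
tool_rot: [3.075, 1.568, -3.13]
contact_force: [-0.7, 0.3, 0.8]
opening: 0.0007
```

```bash
python3 look.py 19 scene side;python3 - <<'E'
import cv2,pickle
from h import *
from plan import *
O[:]=(.587,.1075)
p,R=cur();print(p,toc(p),R.round(3).tolist())
a=[]
for n,(x0,y0) in dict(scene=(220,140),side=(210,120)).items():
    q=cv2.imread(f'pics/{n}19.png')[y0:y0+150,x0:x0+100];a.append(cv2.resize(q,None,fx=4,fy=4,interpolation=2))
    i,pp,d=pickle.load(open('d18.pkl','rb'))[n];W=cloud(i,d)
    m=(d>0)&(W[...,0]>.54)&(W[...,0]<.63)&(W[...,1]>.06)&(W[...,1]<.17)&(W[...,2]>.118)&(pp.max(2)<60)
    Q=W[m];C=np.c_[(Q[:,:2]-O)@u(YAW),(Q[:,:2]-O)@u(YAW+90),Q[:,2]]
    print(n,len(Q),C.min(0).round(4),C.max(0).round(4)); s=C[C[:,0]<C[:,0].min()+.004];print('tip',s.mean(0)); 
    ft=np.polyfit(C[:,0],C[:,2],1);print('slope',np.arctan(-ft[0]),'z at x=-6mm',np.polyval(ft,-.006))
cv2.imwrite('pics/z19.png',np.hstack(a))
E
```

```text
{'time': 16.1, 'qpos': array([ 0.029,  0.494,  1.362,  0.   ,  1.288, -0.049]), 'tool_pos': array([0.588, 0.093, 0.199]), 'tool_rot': array([ 3.075,  1.568, -3.13 ]), 'contact_force': array([-0.652,  0.264,  0.772])}
[0.5886634  0.09248876 0.20015235] [-0.01509505 -0.00049368] [[-0.0, -0.076, 0.997], [0.0, 0.997, 0.076], [-1.0, 0.0, -0.0]]
scene 215 [-0.0115 -0.0291  0.1366] [0.0217 0.0334 0.1646]
tip [-0.00921498  0.00131109  0.16247042]
slope 0.688347633178245 z at x=-6mm 0.1604128483019373
side 292 [-0.0174 -0.0288  0.1386] [0.0184 0.0316 0.1667]
tip [-0.01488596  0.00382845  0.16494533]
slope 0.6925189220972686 z at x=-6mm 0.15860616054052276
```

View pics/z19.png

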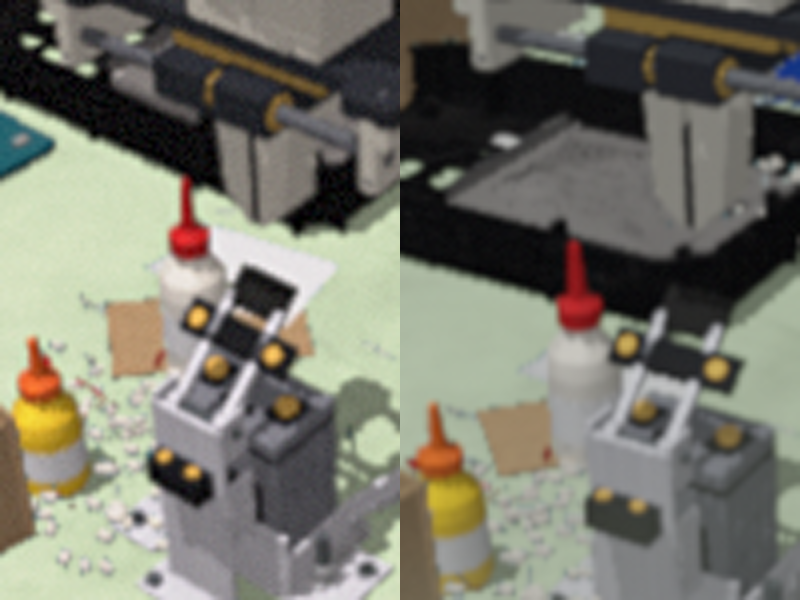

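Call:
move_arm --deltas '[{"dp": [0.02, 0.003, 0], "turn": [0, 0, 0]}, {"dp": [0.03, 0.002, 0], "turn": [0, 0, 0]}, {"dp": [0.038, -0.001, 0], "turn": [0, 0, 0]}, {"dp": [0.046, -0.004, 0], "turn": [0, 0, 0]}, {"dp": [0.054, -0.007, 0], "turn": [0, 0, 0]}, {"dp": [0.062, -0.009, 0], "turn": [0, 0, 0]}, {"dp": [0.069, -0.01, 0], "turn": [0, 0, 0]}, {"dp": [0.075, -0.011, 0], "turn": [0, 0, 0]}, {"dp": [0.075, -0.011, 0], "turn": [0, 0, 0]}]'

```text
time: 17.1
tool_pos: [0.5888, 0.0827, 0.1243]
tool_rot: [2.537, 1.569, 2.614]
contact_force: [-0.1, 0.2, -0.4]
opening: 0.0006
```

```bash
python3 look.py 20 scene side;python3 - <<'E'
import cv2
from plan import *
O[:]=(.587,.1075)
p,R=cur();print(p,toc(p))
a=[]
for n,(x0,y0) in dict(scene=(220,140),side=(210,120)).items():
    q=cv2.imread(f'pics/{n}20.png')[y0:y0+150,x0:x0+100];a.append(cv2.resize(q,None,fx=4,fy=4,interpolation=2))
cv2.imwrite('pics/z20.png',np.hstack(a))
E
```

```text
{'time': 17.1, 'qpos': array([ 1.000e-02,  5.620e-01,  1.465e+00,  1.000e-03,  1.116e+00,
       -6.700e-02]), 'tool_pos': array([0.589, 0.083, 0.124]), 'tool_rot': array([2.537, 1.569, 2.614]), 'contact_force': array([-0.14 ,  0.163, -0.429])}
[0.58915031 0.0829031  0.12527111] [-0.02468959 -0.00023538]
```

View pics/z20.png

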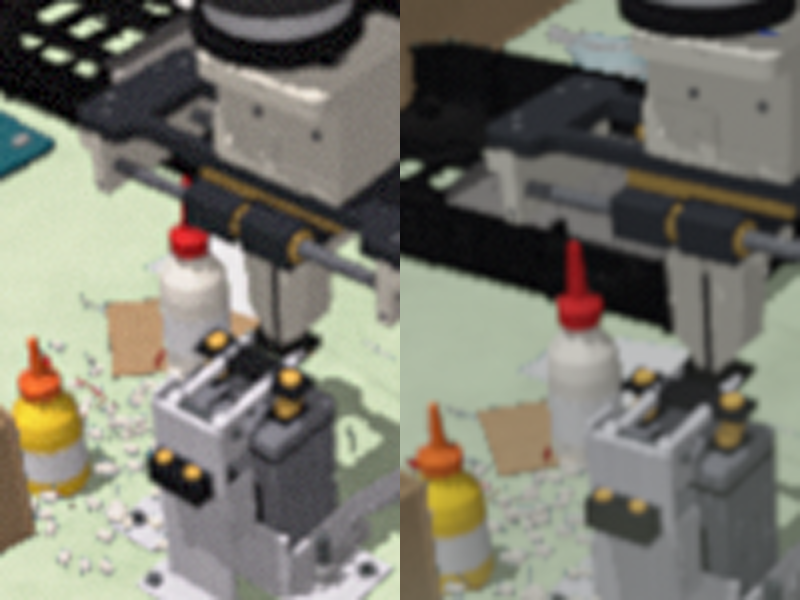

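Call:
move_arm --deltas '[{"dp": [0.003, -0.0005, 0], "turn": [0, 0, 0]}, {"dp": [0.005, -0.0005, 0], "turn": [0, 0, 0]}, {"dp": [0.007, -0.0005, 0], "turn": [0, 0, 0]}, {"dp": [0.007, -0.0005, 0], "turn": [0, 0, 0]}]'

```text
time: 17.6
tool_pos: [0.5897, 0.0822, 0.1192]
tool_rot: [0.214, 1.569, 0.291]
contact_force: [-0.9, 1.1, 3.7]
opening: 0.0004
```

Call:
move_arm --deltas '[{"dp": [0.001, 0, 0], "turn": [0, 0, 0]}, {"dp": [0.002, 0, 0], "turn": [0, 0, 0]}, {"dp": [0.002, 0, 0], "turn": [0, 0, 0]}]'

```text
time: 17.9
tool_pos: [0.5898, 0.0822, 0.1189]
tool_rot: [0.076, 1.568, 0.153]
contact_force: [-5.5, -0.0, 15.3]
opening: 0.0006
```

```bash
python3 look.py 21 scene side;python3 - <<'E'
import cv2
from plan import *
a=[]
for n,(x0,y0) in dict(scene=(220,140),side=(210,120)).items():
    q=cv2.imread(f'pics/{n}21.png')[y0:y0+150,x0:x0+100];a.append(cv2.resize(q,None,fx=4,fy=4,interpolation=2))
cv2.imwrite('pics/z21.png',np.hstack(a))
E
```

```text
{'time': 17.9, 'qpos': array([ 0.01 ,  0.567,  1.472,  0.   ,  1.099, -0.068]), 'tool_pos': array([0.59 , 0.082, 0.119]), 'tool_rot': array([0.076, 1.568, 0.153]), 'contact_force': array([-5.479, -0.046, 15.335])}
```

View pics/z21.png

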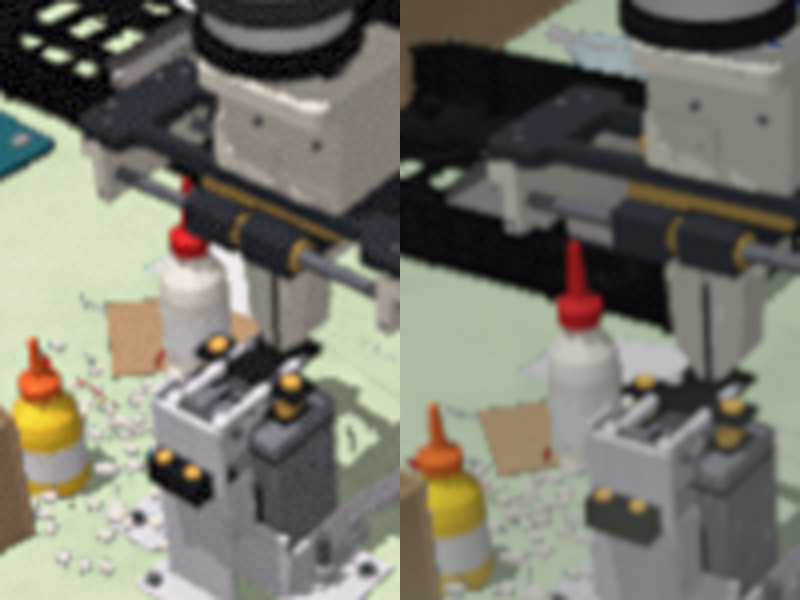

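Call:
move_arm --deltas '[{"dp": [-0.01, 0, 0], "turn": [0, 0, 0]}, {"dp": [-0.03, 0, 0], "turn": [0, 0, 0]}, {"dp": [-0.06, 0, 0], "turn": [0, 0, 0]}, {"dp": [-0.09, -0.02, 0], "turn": [0, 0, 0]}, {"dp": [-0.12, -0.05, 0], "turn": [0, 0, 0]}, {"dp": [-0.14, -0.08, 0], "turn": [0, 0, 0]}, {"dp": [-0.14, -0.1, 0], "turn": [0, 0, 0]}, {"dp": [-0.14, -0.1, 0], "turn": [0, 0, 0]}]'

```text
time: 18.8
tool_pos: [0.5973, -0.0203, 0.2571]
tool_rot: [-0.393, 1.569, -0.318]
contact_force: [-1.2, -0.8, -0.5]
opening: 0.0006
```

```bash
python3 look.py 22 scene side wrist;python3 - <<'E'
import cv2,pickle
from h import *
from plan import *
O[:]=(.587,.1075)
a=[]
for n,(x0,y0) in dict(scene=(220,170),side=(210,155)).items():
    q=cv2.imread(f'pics/{n}22.png')[y0:y0+130,x0:x0+110];a.append(cv2.resize(q,None,fx=3.6,fy=4,interpolation=2))
cv2.imwrite('pics/z22.png',np.hstack(a))
D=pickle.load(open('d22.pkl','rb'))
for n in('scene','side','wrist'):
    i,pp,d=D[n];W=cloud(i,d)
    m=(d>0)&(W[...,0]>.54)&(W[...,0]<.63)&(W[...,1]>.06)&(W[...,1]<.17)&(W[...,2]>.110)&(W[...,2]<.18)&(pp.max(2)<70)
    Q=W[m];C=np.c_[(Q[:,:2]-O)@u(YAW),(Q[:,:2]-O)@u(YAW+90),Q[:,2]]
    k=(abs(C[:,1])<.017)&(C[:,0]<-.005);ft=np.polyfit(C[k,0],C[k,2],1);print(n,k.sum(),C.min(0).round(4),C.max(0).round(4),'slope',-ft[0].round(3),'z@-23',np.polyval(ft,-.023).round(4))
i,p,d=D['wrist'];x0,y0=230,60
cv2.imwrite('pics/w22z.png',cv2.resize(p[y0:y0+200,x0:x0+200,::-1],None,fx=3,fy=3,interpolation=2))
E
```

```text
{'time': 18.8, 'qpos': array([-0.162,  0.457,  1.261, -0.   ,  1.421, -0.236]), 'tool_pos': array([ 0.597, -0.02 ,  0.257]), 'tool_rot': array([-0.393,  1.569, -0.318]), 'contact_force': array([-1.162, -0.792, -0.465])}
scene 88 [-0.0285 -0.0293  0.1114] [0.0125 0.032  0.1224] slope 0.042 z@-23 0.1194
side 78 [-0.0277 -0.0322  0.1147] [0.0122 0.0328 0.1216] slope 0.051 z@-23 0.1199
wrist 1539 [-0.0326 -0.0327  0.1108] [0.0335 0.031  0.1225] slope 0.006 z@-23 0.1196
```

View pics/z22.png

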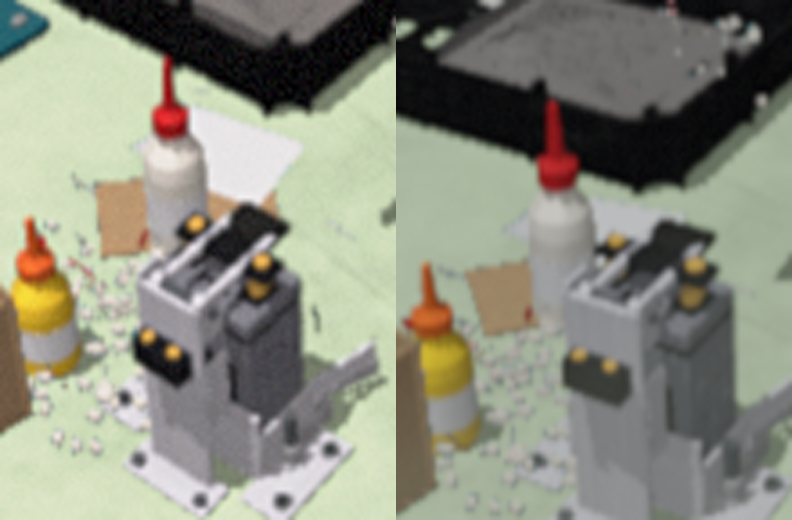

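View pics/wrist22.png

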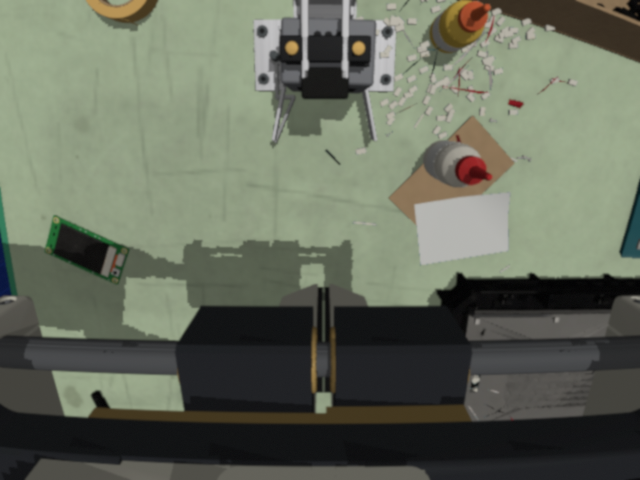

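```bash
python3 - <<'E'
import cv2,pickle
from h import *
D0=pickle.load(open('d0.pkl','rb'));D=pickle.load(open('d22.pkl','rb'))
for n in('scene','side'):
    for t,E in(('0',D0),('22',D)):
        i,p,d=E[n];h=cv2.cvtColor(p,cv2.COLOR_RGB2HSV)
        r=((h[...,0]<6)|(h[...,0]>174))&(h[...,1]>150);r[:140]=0;r[300:]=0;r[:,:210]=0;r[:,320:]=0
        y=(h[...,0]>8)&(h[...,0]<32)&(h[...,1]>130);f=y.copy();f[:,:205]=0;f[:,247:]=0;f[:200]=0;f[290:]=0;y[:300]=0;y[:,:320]=0;y[:,400:]=0
        print(n,t,[np.argwhere(k).mean(0).round(2).tolist() for k in(r,f,y)])
p=cv2.imread('pics/wrist22.png')[20:150,240:400];cv2.imwrite('pics/w22z.png',cv2.resize(p,None,fx=4.5,fy=4.5,interpolation=2))
E
```

```text
scene 0 [[190.98, 267.59], [245.0, 231.18], [346.29, 341.21]]
scene 22 [[191.82, 264.72], [244.65, 231.1], [346.67, 341.75]]
side 0 [[192.46, 253.82], [242.23, 222.09], [331.51, 359.1]]
side 22 [[192.53, 253.88], [242.15, 222.04], [331.69, 359.07]]
```

View pics/w22z.png

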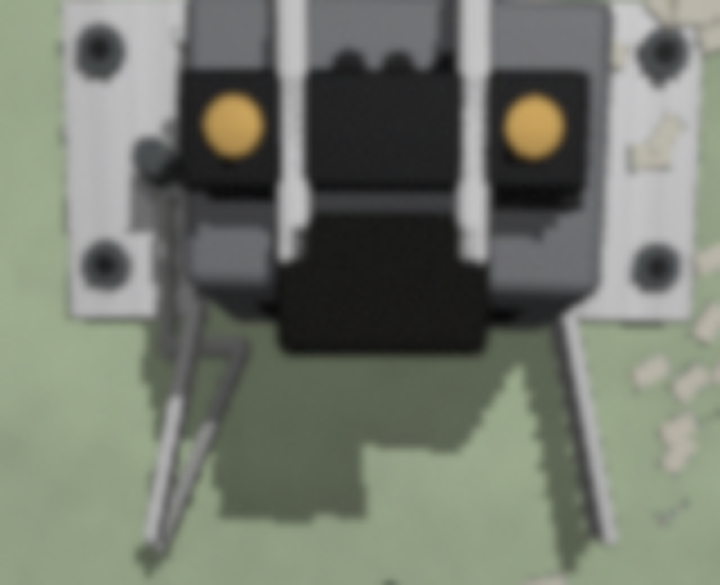

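```bash
python3 -c "
from cell import robot
print(robot.hand_in())"
```

```text
the job is handed in; nothing more can be done
None
```

The battery is home against the back stop with the catch snapped in behind it. The contact arm is level on the terminals and the hand is clear. I handed the job in at about 19 s of the 58 s allowed.

**What I did**
- I pushed the battery low, at about 20–26 mm height, along an S-shaped path to line it up. It was never gripped or lifted, and no picture showed it tipping.
- As it entered the mouth with the fingers shut, it turned about 6.5°. I backed off and squared it with the fingers spread, then pushed it in against the stop with shut fingers. A final firm press with the fingers 20 mm apart reached about 17 N and it did not move further.
- I then pressed the contact arm down until the force rose to about 15 N, and withdrew.

**Last checks**
- **Catch:** the wrist camera shows the nose back at its rest place behind the battery.
- **Contact arm:** the wrist camera has the pad level at 119.6 mm (119 mm expected) with the two buttons over the terminals. The side and scene cameras gave a slope of 0.04–0.05 rad, which I put down to noisy depth.
- **Bottles and tape:** the side view shows the bottles and tape roll where they were. The scene view put the glue bottle's cap about 3 pixels off; the side view did not, so I took it as a masking error. I did not measure the screw dish at the end; nothing went near it.

**What disagreed**
- The battery read about 1.6° off my estimate of the cradle's direction and 3.4 mm to one side. The walls leave only about 3 mm of play each side, so part of that is my cradle estimate, which was 1–2 mm off. It did not shift under the firm press.

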